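# Lock the sample box with a curved pin through its hasp staple

### The arm

A 7-joint arm with a two-finger parallel gripper is mounted at the origin on a cart in front of the work surface, level with it; the furniture and walls round the work are solid. World frame = base frame: x ahead of the robot, y to its left, z up, the work surface at z = 0. Lengths are in m, angles in rad, forces in N, time in s.
With the tool pointing down it reaches from about 0.425 to 1.025 m from the base axis. Payload 9.4 kg.
Tool frame: the origin (TCP) lies midway between the tips of the shut fingers; the grasp point (between the pads) lies 19 mm behind it; z points along the fingers, x is the direction in which the jaws open and shut, and the axes are right-handed (so a half turn about z gives the same grasp; the last joint's range is limited). The gripper opens to 85 mm and grips with 20 to 120 N. Pads are 22 mm wide; open, the fingers measure 114 mm over their backs; the gripper's body (76 mm by 85 mm) begins 54 mm behind the grasp point. The pads swing forward as they close: fully open they stand 13 mm farther back than shut.
Start: joints at [-1.337, 0.599, -0.003, 1.599, 0.002, 0.943, -0.08], TCP at [0.222, 0.69, 0.231] pointing down, gripper open.
Joint ranges: [-2.57, 2.57], [-0.35, 1.97], [-1.29, 1.29], [0.11, 2.56], [-1.05, 4.19], [0.11, 1.86], [-2.63, 2.63]. Speed limits (rad/s): [2.22, 2.22, 3.01, 3.01, 3.14, 3.14, 3.14].

### API

Orientations are given as [roll, pitch, yaw] about the fixed x, y, z axes, in that order (R = Rz(yaw) Ry(pitch) Rx(roll)).
In Python, from rig import manip gives the robot as it stands.
- The arm moves only by the tool step_arm, never from a script. Its argument "motion" is one flat list of numbers, 4 for each row, row after row: the shift along the tool's x, y, z in cm, then the turn about the tool's z in rad. In form: [dx, dy, dz, turn, dx, dy, dz, turn, ...]. A call has 1 to 12 rows; each row shifts and turns the pose as measured when the row begins, along the tool's axes as they then stand; what a row does not reach is not made up. A row lasts 1/10 s, in which the tool goes at most 50 mm and 8.59 degrees, less where a joint would pass 70% of its speed; a pose out of reach is approached as far as the arm can. A call is refused whole if a number of a shift passes 5 or a number of a turn 0.15, either way. A call with a gripper value outside its range is refused whole. "fingers" is the opening, from 0 (shut) to 1 (fully open), set as the call begins (left out, the last holds). The fingers move at their own pace and stop on an object; "newtons" is the grip in N (left out, the last holds). Time passes only in rows, so rows that do not move let the fingers close. It gives the time, the measured TCP pose, the force and the opening at its end, in the units of the state.
- manip.observe(): the state, without advancing time (a new reading comes with each control period).
- manip.snapshot(name): name is "side" or "top" or "wrist"; returns (picture, depth): 480x640x3 uint8, red, green, blue; 480x640 float32, m along the optical axis (not along the pixel's ray), 0 where there is no reading.
- manip.camera_info(name): a dict with "K" (3x3 intrinsics, pixels), "R" (3x3) and "t" (3): a world point X has camera coordinates R X + t. Camera axes: x right, y down, z forward; pixel columns grow to the right and rows downward; lengths in m; the calibration is good to about 2 mm. A picture is of the moment at which its call begins: read the wrist's pose just before it. camera_info takes no time and is no camera call; for the wrist camera it gives the pose at the moment of the call.
- manip.sign_off(): hands the job in, once; it reports no verdict.
The state is a dict: "clock": time; "joints": joint angles; "qd": joint speeds; "joint_efforts": joint torques, N m; "eef_pos": TCP position; "tool_rot": TCP orientation; "force": force on the tool from outside, world axes, zero at the start; "moment": the same for the moment, N m; "grip_width": opening from 0.0 (shut) to 1.0 (fully open).
Only numpy, scipy, OpenCV 4.12 (cv2) and the standard library are available. Lean on these libraries where they do the work, as an engineer would, in place of code of your own. Each camera call takes 0.05 s, during which the arm holds its last target.

### The job

Lock the sample box: pick the curved locking pin up by its wooden grip, feed its hooked wire through the staple on the box lid by following the wire's arc, and push it on until the front of the grip bears lightly but clearly on the staple (about 5 N, held for half a second). Feel your way, as the staple does not stand exactly mid-hasp: the pin must never press on the staple with 20 N or more. Then let go with the pin standing flat on the lid and fully home, and leave the jar, the tape roll and the eraser where they are.

Things in the scene. Friction and masses are not known exactly. Their poses are not given: they have to be found in the camera images.
- box: Flat wooden box, 160 mm (its x) x 170 mm (its y) x 45 mm high, fixed to the table; origin at the centre of its underside, z up. Its plain flat top (the lid, 45 mm above the origin) carries the hasp, which ties the lid's two leaves together; the screw heads are flush.
- hasp: Steel hasp strap let flush into the box lid, 74 x 36 mm (x, y), fixed; origin at the strap's middle, level with the lid top, z up. The pin goes through the staple in the hasp's +x direction, coming from -x. When home, pin yaw is about hasp yaw and the grip stands on the lid on the -x side, its front touching the staple's legs.
- staple_nominal (a point): Point 5 mm above the hasp's origin: drawing position of the staple, an arch of round 4.4 mm steel wire, 14.7 mm high, opening along hasp x, 9 mm wide (y), 10.3 mm high down to the lid. It was screwed on by hand: square to the hasp and rigid, but its true centre is up to 6 mm off along x and 3.5 mm along y. NO reported pose shows this offset; feel or see it.
- pin: Curved locking pin, loose, about 60 g. Wooden grip block 30 mm (its x) x 16 mm (y) x 46 mm high, upright on its flat foot; origin at the centre of the foot, z up. From its front (+x) face, 3 mm above the foot, leaves a round 6 mm steel wire with a round end, curved to the left (+y). Grip the block across its y faces from above.
- grip: the pin's wooden grip block as a part of its own (fixed to the wire, same origin and axes as the pin)
- pin_arc (a point): centre of the wire's arc, at (15, 40, 3) mm in the pin's frame: the wire's centreline is a level circular arc of radius 40 mm about it, over 85 degrees, starting along +x at the shoulder
- pin_tip (a point): centre of the wire's round end, at (54.8, 36.5, 3) mm in the pin's frame
- pin_shoulder (a point): the point where the wire leaves the grip's front face, at (15, 0, 3) mm in the pin's frame; home means this front face bears on the staple's legs
- jar: bystander: small jar with a pale lid, 31 mm across, 42 mm high; origin at the centre of its underside
- tape: bystander: roll of masking tape lying flat, 103 mm across, 25 mm high; origin at the centre of its underside
- rubber: bystander: eraser, 18 x 40 x 11 mm; origin at the centre of its underside

How it is judged:
By the outcome, as a careful person would: the job done as asked, in the order asked, and still so for the second after the job is handed in, with the robot touching nothing.
It also fails if it takes over 69 s, if anything falls off the work surface, if the arm or the gripper's body presses on something with over 40 N, if the wrist force passes 120 N, or if a joint passes its speed limit or range.

## Working session

There is one attempt and no reset: what is moved stays moved. The work goes in short steps, Python scripts to look and compute and a tool call to move; the robot and the scene stay as the last step left them, time stands still between calls to the robot, and variables do not carry over. Pictures are saved under pics/ and viewed, and the job is handed in when it is done.

Besides the shell and the picture viewer there is one more tool, called after "Emit:" as name(argument=value, ...), one argument or row to a line, values as JSON. step_arm: Moves the arm, as the interface text tells. Its arguments: {"type":"object","properties":{"motion":{"type":"array","items":{"type":"number"}},"fingers":{"type":"number"},"newtons":{"type":"number"}},"required":["motion"]}

```bash
mkdir -p pics; python3 - <<'E'
from rig import manip
import cv2,numpy as np
print(manip.observe())
for n in ("side","top","wrist"):
    c=manip.camera_info(n);p,d=manip.snapshot(n)
    cv2.imwrite(f"pics/{n}0.png",p[:,:,::-1]);np.savez(f"{n}0.npz",p=p,d=d,**c)
    print(n,c["K"].tolist(),np.round(c["R"],3).tolist(),np.round(c["t"],3))
E
```

```text
{'clock': 0.0, 'joints': array([-1.33669067,  0.60012546, -0.00256477,  1.60019111,  0.00176665,
        0.94286947, -0.07980043]), 'qd': array([ 0.00043412,  0.0003275 ,  0.00023197,  0.00230986, -0.00024294,
        0.00067508, -0.00091009]), 'joint_efforts': array([-7.88282086e-04, -7.76439214e+01,  1.56450558e+00, -2.57992405e+01,
        1.23143027e-02,  9.33366740e-03,  9.16297864e-06]), 'eef_pos': array([0.22156761, 0.68978912, 0.23039452]), 'tool_rot': array([3.14148619e+00, 1.58765436e-03, 1.26004691e+00]), 'force': array([ 0.47071304, -1.36002744, -0.43154788]), 'moment': array([ 0.02650353, -0.00433148,  0.02079577]), 'grip_width': 1.0014777273787394}
side [[533.1238489655578, 0.0, 311.6339264028367], [0.0, 533.1238489655578, 241.76573479419974], [0.0, 0.0, 1.0]] [[-1.0, 0.007, 0.022], [-0.017, 0.412, -0.911], [-0.015, -0.911, -0.412]] [0.492 0.126 0.956]
top [[444.0095074598567, 0.0, 314.3607078628505], [0.0, 444.0095074598567, 241.90514320887502], [0.0, 0.0, 1.0]] [[0.017, -1.0, 0.013], [-0.997, -0.018, -0.07], [0.071, -0.012, -0.997]] [-0.175  0.516  0.889]
wrist [[371.4155768100646, 0.0, 322.5336689654064], [0.0, 371.4155768100646, 237.9696309343178], [0.0, 0.0, 1.0]] [[0.307, 0.952, -0.002], [0.916, -0.295, 0.272], [0.258, -0.085, -0.962]] [-0.723 -0.035  0.379]
```

View pics/top0.png

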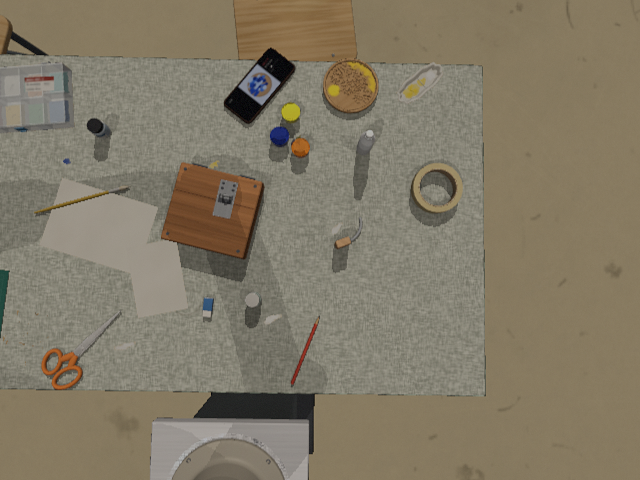

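View pics/side0.png

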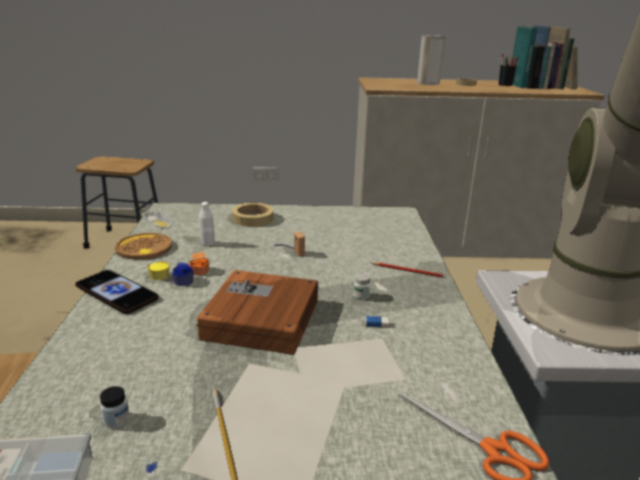

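View pics/wrist0.png

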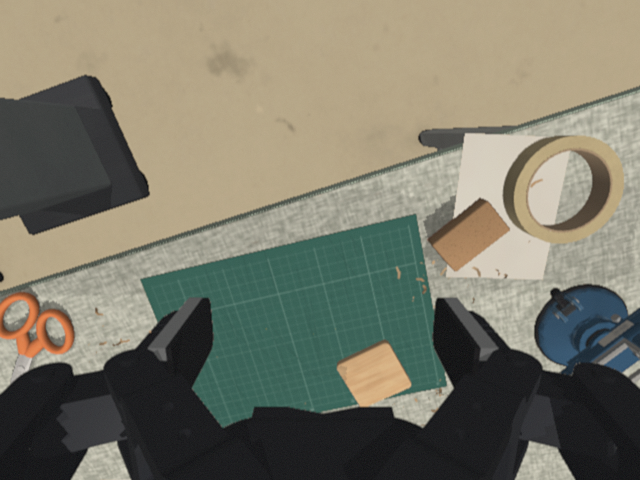

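The top view shows the box at about (213,210), the hasp at (226,198), the pin's grip at (343,242) with its wire curving to (360,220), the tape at (437,188), the jar at (252,300) and the eraser at (208,307). Next I'll zoom in and measure.

```bash
cat > h.py <<'E'
import numpy as np,cv2
def load(f):
    return dict(np.load(f))
def ray(s,u,v):
    K,R,t=s["K"],s["R"],s["t"]; C=-R.T@t
    d=R.T@np.linalg.inv(K)@np.array([u,v,1.]); return C,d
def atz(s,u,v,z):
    C,d=ray(s,u,v); return C+d*(z-C[2])/d[2]
def dep(s,u,v):
    C,d=ray(s,u,v); return C+d*s["d"][int(round(v)),int(round(u))]
def proj(s,X):
    q=s["K"]@(s["R"]@np.asarray(X)+s["t"]); return q[:2]/q[2]
def crop(s,u0,v0,u1,v1,k,name):
    im=cv2.resize(s["p"][v0:v1,u0:u1,::-1],None,fx=k,fy=k,interpolation=cv2.INTER_CUBIC);cv2.imwrite(name,im)
E
python3 - <<'E'
from h import *
s=load("top0.npz")
crop(s,150,150,280,270,6,"pics/t_box.png")
crop(s,315,205,395,265,10,"pics/t_pin.png")
for u,v in [(213,210),(226,198),(343,242),(437,170),(252,298),(208,305),(300,250),(350,248)]: print(u,v,np.round(dep(s,u,v),4))
E
```

```text
213 210 [0.5769 0.0378 0.0444]
226 198 [0.6017 0.013  0.0433]
343 242 [ 0.5176 -0.2221  0.0452]
437 170 [ 0.6749 -0.4198  0.0111]
252 298 [ 0.4039 -0.0441  0.0419]
208 305 [0.3864 0.049  0.0101]
300 250 [ 0.5024 -0.1361  0.0031]
350 248 [ 5.086e-01 -2.404e-01  1.000e-04]
```

View pics/t_box.png

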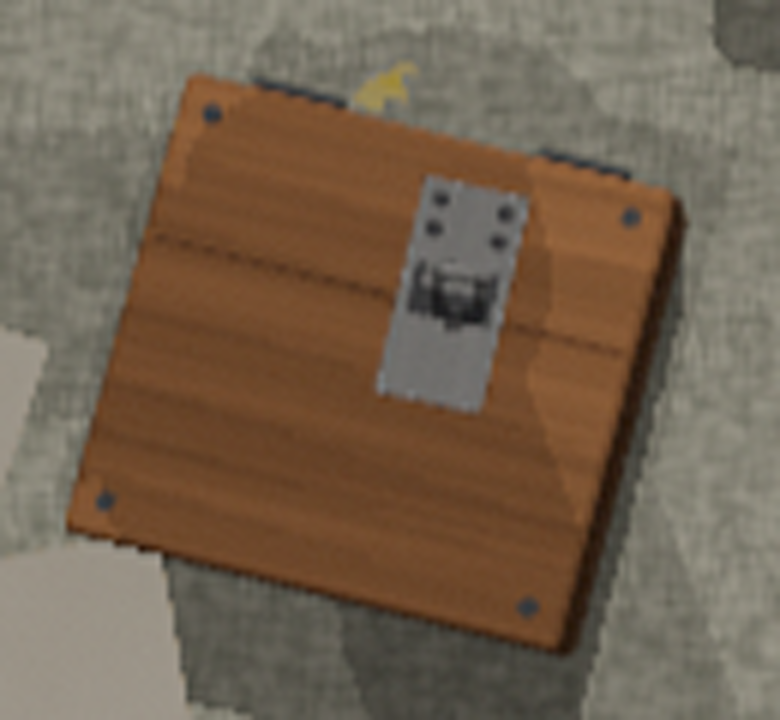

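View pics/t_pin.png

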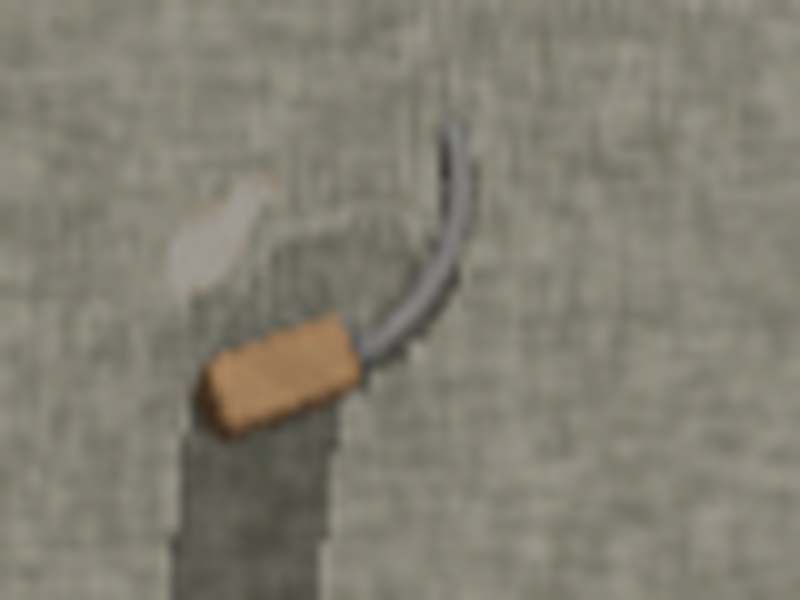

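```bash
cat >> h.py <<'E'
from scipy.spatial.transform import Rotation as Ro
def Rt(rpy): return Ro.from_euler('xyz',rpy).as_matrix()
def rows(p,rpy,target,yaw,n,vmax=None):
    """straight path in n rows; rows in tool axes, cm. assumes tool vertical"""
    R=Rt(rpy);y0=rpy[2];dy=(yaw-y0+np.pi)%(2*np.pi)-np.pi
    out=[]
    d=(np.asarray(target)-p)/n
    for i in range(n):
        Rc=Ro.from_euler('xyz',[np.pi,0,y0+dy*i/n]).as_matrix()
        s=Rc.T@d*100
        out+= [round(float(x),2) for x in s]+[round(-dy/n,4)]
    return out
E
python3 - <<'E'
from h import *
s=load("wrist0.npz")
R=Rt([3.14148619e+00, 1.58765436e-03, 1.26004691e+00]);p=np.array([0.22156761, 0.68978912, 0.23039452])
C=-s["R"].T@s["t"]
print("cam in tool",R.T@(C-p)); print("cam axes in tool (rows)",np.round(s["R"]@R,3))
s=load("top0.npz")
# box corners from crop (/6 + offset)
cs=np.array([(192,75),(680,200),(572,652),(70,530)])/6+[150,150]
P=np.array([atz(s,*c,.045) for c in cs]);print(P)
hs=np.array([(428,177),(528,198),(478,411),(380,392)])/6+[150,150]
H=np.array([atz(s,*c,.045) for c in hs]);print(H,H.mean(0))
g=np.array([(332,316),(360,365),(232,435),(210,355)])/10+[315,205]
G=np.array([atz(s,*c,.046) for c in g]);print("grip",G,G.mean(0))
ct=np.array([(370,352),(455,128)])/10+[315,205]
print([atz(s,*c,.003) for c in ct])
E
```

```text
cam in tool [-0.00090553 -0.06871302 -0.14265488]
cam axes in tool (rows) [[ 1.     0.001  0.   ]
 [-0.001  0.962 -0.272]
 [-0.001  0.272  0.962]]
[[ 0.67150678  0.10283562  0.045     ]
 [ 0.63251108 -0.06098706  0.045     ]
 [ 0.48110437 -0.02927226  0.045     ]
 [ 0.51839808  0.13709541  0.045     ]]
[[ 0.63859835  0.02312228  0.045     ]
 [ 0.63217691 -0.01035951  0.045     ]
 [ 0.56041269  0.00408011  0.045     ]
 [ 0.56613665  0.03668221  0.045     ]] [0.59933115 0.01338127 0.045     ]
grip [[ 0.52853675 -0.23226561  0.046     ]
 [ 0.51887184 -0.23794991  0.046     ]
 [ 0.50448752 -0.21269152  0.046     ]
 [ 0.52031999 -0.20810441  0.046     ]] [ 0.51805403 -0.22275286  0.046     ]
[array([ 0.52477532, -0.24407152,  0.003     ]), array([ 0.57209836, -0.26134422,  0.003     ])]
```

```bash
python3 - <<'E'
from h import *
print(rows(np.array([0.2216,0.6898,0.2304]),[np.pi,0,1.26],[.599,.013,.16],1.36,20))
E
```

```text
[-2.64, 2.83, 0.35, -0.005, -2.66, 2.82, 0.35, -0.005, -2.67, 2.8, 0.35, -0.005, -2.69, 2.79, 0.35, -0.005, -2.7, 2.78, 0.35, -0.005, -2.71, 2.76, 0.35, -0.005, -2.73, 2.75, 0.35, -0.005, -2.74, 2.74, 0.35, -0.005, -2.76, 2.72, 0.35, -0.005, -2.77, 2.71, 0.35, -0.005, -2.78, 2.7, 0.35, -0.005, -2.8, 2.68, 0.35, -0.005, -2.81, 2.67, 0.35, -0.005, -2.82, 2.65, 0.35, -0.005, -2.84, 2.64, 0.35, -0.005, -2.85, 2.63, 0.35, -0.005, -2.86, 2.61, 0.35, -0.005, -2.88, 2.6, 0.35, -0.005, -2.89, 2.58, 0.35, -0.005, -2.9, 2.57, 0.35, -0.005]
```

Emit:
step_arm(
  motion=[-2.7,2.8,0.3,0,-2.7,2.8,0.3,0,-2.7,2.8,0.3,0,-2.7,2.8,0.3,0,-2.7,2.8,0.3,0,-2.7,2.8,0.3,0,-2.7,2.8,0.3,0,-2.7,2.8,0.3,0,-2.7,2.8,0.3,0,-2.7,2.8,0.3,0],
)

```text
clock: 1.15
eef_pos: [0.4073, 0.3402, 0.1965]
tool_rot: [-3.139, 0.002, 1.271]
force: [1.1, 0.4, -0.3]
grip_width: 1.002
```

Emit:
step_arm(
  motion=[-2.6,2.8,0.4,-0.01,-2.6,2.8,0.4,-0.01,-2.6,2.8,0.4,-0.01,-2.6,2.7,0.4,-0.01,-2.7,2.7,0.4,-0.01,-2.7,2.7,0.4,-0.01,-2.7,2.7,0.4,-0.01,-2.7,2.7,0.4,-0.01,-2.7,2.7,0.4,-0.01,-2.7,2.6,0.4,-0.01,0,0,0,0,0,0,0,0],
)

```text
clock: 2.35
eef_pos: [0.6116, -0.0073, 0.1528]
tool_rot: [-3.138, 0.003, 1.367]
force: [-1.2, 1.0, -0.9]
grip_width: 1.004
```

```bash
cat > snap.py <<'E'
from rig import manip
import cv2,numpy as np,sys
n,tag=sys.argv[1:3]
o=manip.observe();c=manip.camera_info(n);p,d=manip.snapshot(n)
cv2.imwrite(f"pics/{n}_{tag}.png",p[:,:,::-1]);np.savez(f"{n}_{tag}.npz",p=p,d=d,eef=o["eef_pos"],rot=o["tool_rot"],**c)
print({k:np.round(o[k],4).tolist() for k in("clock","eef_pos","tool_rot","force","grip_width","joints")})
E
python3 snap.py wrist a
```

```text
{'clock': 2.35, 'eef_pos': [0.6116, -0.0073, 0.1528], 'tool_rot': [-3.1382, 0.0035, 1.3671], 'force': [-1.2475, 1.0289, -0.9144], 'grip_width': 1.0035, 'joints': [-0.0466, 0.5596, -0.0525, 1.9314, 0.0495, 0.6561, 1.2366]}
```

View pics/wrist_a.png

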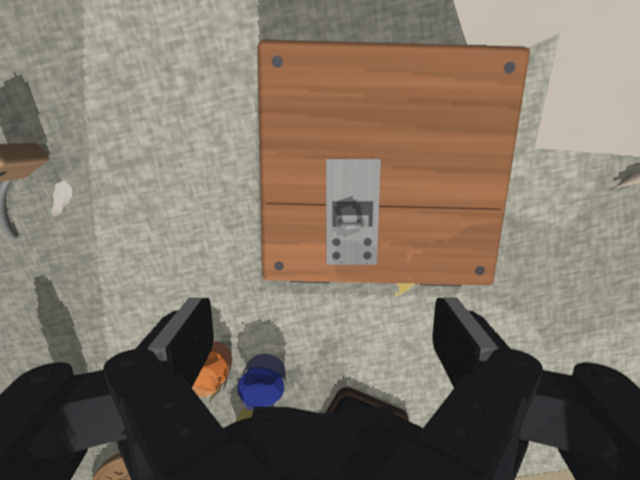

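```bash
python3 - <<'E'
from h import *
s=load("wrist_a.npz")
crop(s,315,150,395,274,6,"pics/wa_hasp.png")
crop(s,0,130,80,250,6,"pics/wa_pin.png")
d=s["d"]
for v in range(190,236,3): print(v,[int(round(1000*dep(s,u,v)[2])) for u in range(328,380,3)])
E
```

```text
190 [46, 45, 45, 45, 46, 45, 45, 44, 45, 45, 45, 46, 44, 44, 46, 46, 45, 45]
193 [45, 44, 46, 45, 46, 46, 44, 46, 46, 45, 44, 45, 46, 45, 45, 44, 44, 45]
196 [45, 45, 44, 46, 46, 45, 45, 45, 45, 45, 44, 47, 44, 46, 45, 45, 44, 44]
199 [44, 44, 46, 45, 45, 47, 45, 45, 45, 45, 45, 44, 45, 45, 46, 45, 46, 45]
202 [45, 45, 46, 45, 45, 47, 46, 46, 45, 45, 46, 45, 45, 45, 46, 46, 43, 44]
205 [45, 46, 45, 45, 44, 45, 45, 45, 296, 44, 44, 45, 45, 45, 46, 45, 44, 44]
208 [46, 46, 45, 45, 46, 46, 46, 45, 45, 45, 45, 45, 45, 46, 45, 45, 45, 43]
211 [45, 46, 46, 45, 46, 45, 45, 45, 46, 45, 46, 44, 46, 46, 45, 46, 45, 45]
214 [45, 46, 44, 46, 46, 45, 44, 44, 45, 46, 46, 46, 46, 45, 45, 44, 45, 46]
217 [45, 45, 45, 47, 44, 46, 46, 46, 46, 46, 46, 46, 47, 45, 45, 46, 45, 45]
220 [46, 46, 43, 47, 53, 48, 45, 46, 45, 46, 52, 54, 46, 45, 45, 46, 45, 46]
223 [45, 47, 46, 46, 57, 58, 58, 59, 59, 57, 58, 57, 45, 45, 45, 45, 46, 296]
226 [45, 46, 45, 44, 58, 58, 59, 59, 58, 59, 59, 59, 44, 47, 45, 45, 45, 46]
229 [45, 45, 46, 44, 46, 45, 47, 46, 45, 45, 45, 45, 46, 45, 45, 45, 44, 44]
232 [45, 45, 45, 45, 44, 44, 46, 46, 45, 45, 45, 46, 45, 45, 45, 46, 44, 45]
235 [44, 45, 46, 45, 46, 44, 44, 45, 44, 46, 44, 45, 45, 45, 44, 45, 45, 45]
```

View pics/wa_hasp.png

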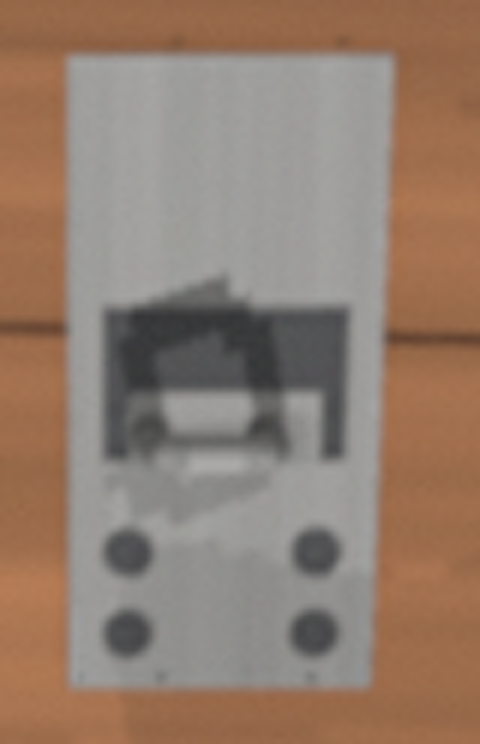

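```bash
python3 - <<'E'
from h import *
s=load("wrist_a.npz")
hs=np.array([(67,56),(395,54),(372,688),(70,688)])/6+[315,150]-0.0
H=np.array([atz(s,*c,.045) for c in hs]);print(np.round(H*1000,1),H.mean(0))
ax=(H[0]+H[1]-H[2]-H[3])[:2]; ax=-ax; yaw=np.arctan2(ax[1],ax[0]);print("hasp yaw",np.degrees(yaw),np.linalg.norm(ax)/2,"w",np.linalg.norm(H[0]-H[1]),np.linalg.norm(H[2]-H[3]))
bs=np.array([(261,42),(528,48),(494,285),(263,282)])
B=np.array([atz(s,*c,.045) for c in bs]);print(np.round(B*1000,1),B.mean(0))
e1=B[3]-B[0];e2=B[2]-B[1];e3=B[0]-B[1];e4=B[3]-B[2]
print([ (np.degrees(np.arctan2(e[1],e[0])),np.linalg.norm(e)) for e in (e1,e2,e3,e4)])
P=[]
for v in range(212,236):
  for u in range(330,376):
    p=dep(s,u,v)
    if .050<p[2]<.07: P.append([u,v,*p])
P=np.array(P);print(len(P))
T=P[P[:,4]>.0555]
c=H.mean(0)[:2];ex=np.array([np.cos(yaw),np.sin(yaw)]);ey=np.array([-ex[1],ex[0]])
q=np.c_[(T[:,2:4]-c)@ex,(T[:,2:4]-c)@ey]*1000
print("top in hasp",q.mean(0),q.min(0),q.max(0),np.percentile(q,[3,97],axis=0)); print("uv",P[:,:2].min(0),P[:,:2].max(0),T[:,4].max())
# line direction of crown
m=q-q.mean(0);print(np.linalg.svd(m)[2][0])
E
```

```text
[[560.5   4.3  45. ]
 [567.6  39.7  45. ]
 [640.2  25.   45. ]
 [632.9 -10.2  45. ]] [0.60030102 0.01467415 0.045     ]
hasp yaw -11.39085404208801 0.07390621372817491 w 0.03613141692331762 0.03596175963427786
[[483.6 -20.6  45. ]
 [520.2 138.6  45. ]
 [672.7 105.4  45. ]
 [636.6 -58.1  45. ]] [0.57827402 0.04133331 0.045     ]
[(np.float64(-13.776952719724354), np.float64(0.1575605802159165)), (np.float64(-12.28005203823297), np.float64(0.15608888423326797)), (np.float64(-102.96501367487694), np.float64(0.16336444201050465)), (np.float64(-102.4630974970429), np.float64(0.16746955801636748))]
171
top in hasp [ 4.06879217 -2.08351583] [ 2.15687982 -9.79452965] [6.40807672 6.16923405] [[ 2.32713484 -9.13973799]
 [ 5.92829259  5.407735  ]]
uv [338. 219.] [363. 227.] 0.06050921861825542
[0.00267709 0.99999642]
```

View pics/wa_pin.png

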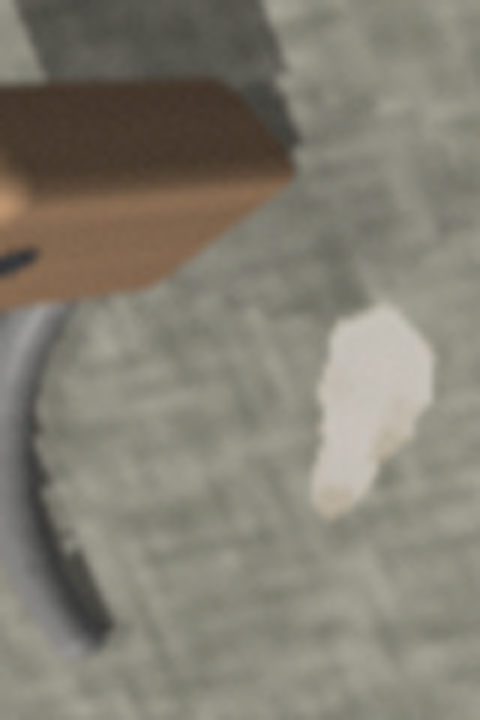

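```bash
python3 - <<'E'
from h import *
r=rows(np.array([0.6116,-.0073,.1528]),[np.pi,0,1.367],[.518,-.223,.16],.40,10)
print(np.array(r).reshape(-1,4))
E
```

```text
[[-2.3    -0.48   -0.07    0.0967]
 [-2.34   -0.26   -0.07    0.0967]
 [-2.35   -0.03   -0.07    0.0967]
 [-2.34    0.2    -0.07    0.0967]
 [-2.31    0.42   -0.07    0.0967]
 [-2.26    0.65   -0.07    0.0967]
 [-2.19    0.86   -0.07    0.0967]
 [-2.1     1.07   -0.07    0.0967]
 [-1.98    1.26   -0.07    0.0967]
 [-1.85    1.45   -0.07    0.0967]]
```

Emit:
step_arm(
  motion=[-2.3,-0.5,0,0.097,-2.3,-0.3,0,0.097,-2.3,0,0,0.097,-2.3,0.2,0,0.097,-2.3,0.4,0,0.097,-2.3,0.6,0,0.097,-2.2,0.9,0,0.097,-2.1,1.1,0,0.097,-2,1.3,0,0.097,-1.9,1.5,0,0.097,0,0,0,0,0,0,0,0],
)

```text
clock: 3.6
eef_pos: [0.5113, -0.2102, 0.1553]
tool_rot: [-3.137, 0.001, 0.383]
force: [1.3, 0.6, -0.2]
grip_width: 1.001
```

```bash
python3 snap.py wrist b
```

```text
{'clock': 3.6, 'eef_pos': [0.5113, -0.2102, 0.1553], 'tool_rot': [-3.137, 0.0009, 0.3827], 'force': [1.2943, 0.5559, -0.2102], 'grip_width': 1.0008, 'joints': [0.1468, 0.5056, 0.2033, 2.0732, -0.1839, 0.583, 0.8623]}
```

View pics/wrist_b.png

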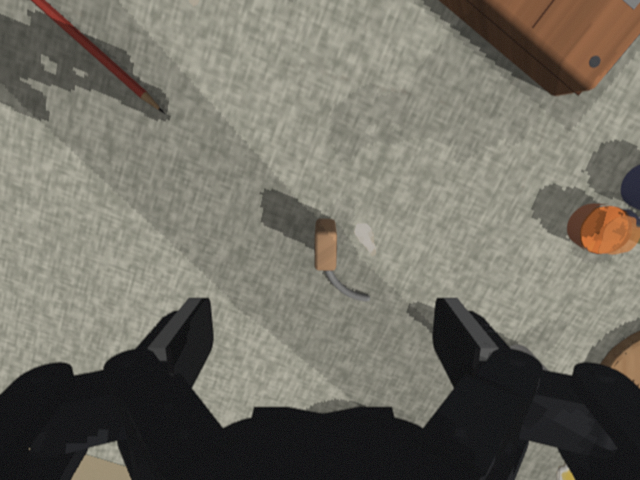

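```bash
python3 - <<'E'
from h import *
s=load("wrist_b.npz")
crop(s,300,205,390,310,7,"pics/wb_pin.png")
P=[];W=[]
for v in range(205,310):
  for u in range(300,390):
    p=dep(s,u,v)
    if .042<p[2]<.049: P.append(p[:2])
P=np.array(P,np.float32);print(len(P),cv2.minAreaRect(P*1000))
print(P.mean(0))
E
```

```text
853 ((517.161376953125, -220.78863525390625), (15.291848182678223, 29.2426700592041), 21.54642105102539)
[ 0.5168372  -0.22036646]
```

View pics/wb_pin.png

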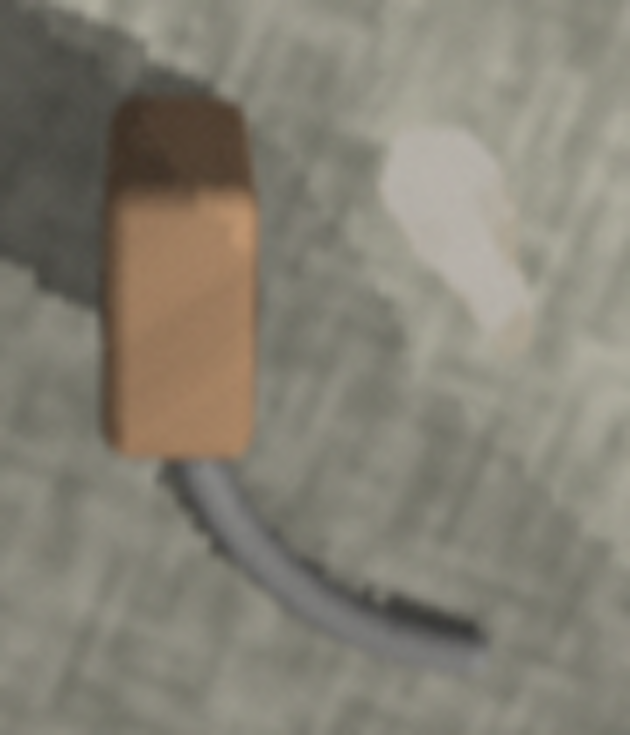

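Emit:
step_arm(
  motion=[0.1,0.8,1,0,0.1,0.4,2.5,0,0,0,2.5,0,0,0,2.5,0,0,0,2.5,0,0,0,2,0,0,0,0,0],
  fingers=0.7,
  newtons=40,
)

```text
clock: 4.35
eef_pos: [0.5239, -0.2146, 0.0178]
tool_rot: [-3.137, -0.005, 0.4]
force: [-0.7, -0.6, 0.1]
grip_width: 0.699
```

Emit:
step_arm(
  motion=[-0.4,0.1,0.2,0.01,-0.4,0.2,0.2,0.01,0,0,0,0,0,0,0,0],
)

```text
clock: 4.75
eef_pos: [0.5185, -0.2207, 0.0147]
tool_rot: [-3.138, -0.006, 0.38]
force: [0.8, -0.4, -0.9]
grip_width: 0.703
```

Emit:
step_arm(
  motion=[-0.05,0,0,0,0,0,0.1,0,0,0,0,0,0,0,0,0,0,0,0,0,0,0,0,0,0,0,0,0,0,0,0,0],
  fingers=0,
  newtons=40,
)

```text
clock: 5.55
eef_pos: [0.519, -0.221, 0.0154]
tool_rot: [-3.139, -0.009, 0.38]
force: [-1.0, -0.7, 1.3]
grip_width: 0.182
```

```bash
python3 snap.py wrist c
```

```text
{'clock': 5.55, 'eef_pos': [0.519, -0.221, 0.0154], 'tool_rot': [-3.1394, -0.0087, 0.3803], 'force': [-1.0086, -0.7032, 1.3223], 'grip_width': 0.1818, 'joints': [0.2422, 0.7348, 0.095, 2.1215, -0.2497, 0.2909, 0.9324]}
```

View pics/wrist_c.png

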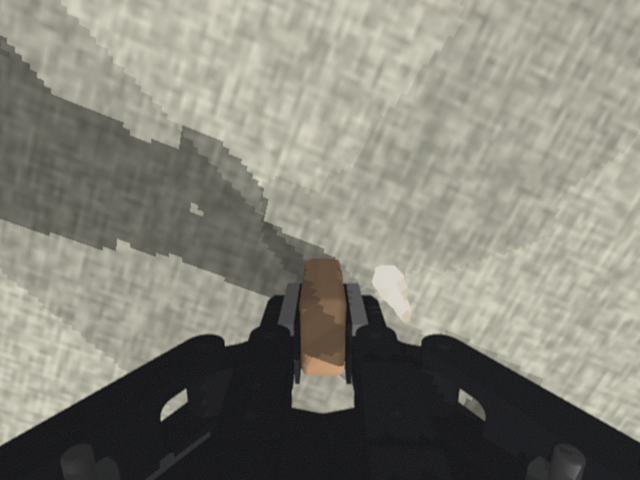

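```bash
python3 - <<'E'
from h import *
from rig import manip
s=load("wrist_c.npz");R=Rt(s["rot"])
P=[]
for v in range(250,380):
  for u in range(304,343):
    p=dep(s,u,v)
    if .035<p[2]<.055: P.append(p)
P=np.array(P);q=(P-s["eef"])@R*1000
print(len(P),np.median(P[:,2]),np.percentile(q,[1,50,99],axis=0))
s2=load("wrist_b.npz")
t=np.array([[.5172,-.2208,.0]]);print(((t-s["eef"])@R)*1000)
for i in range(3): print(np.round(manip.observe()["eef_pos"],4))
E
```

```text
3391 0.045668517766299446 [[ -6.86611766 -15.62705098 -31.70606853]
 [ -0.34682233  -3.90821987 -30.27488249]
 [  6.17731478  13.27352192 -20.49971156]]
[[-1.75323263 -0.8269807  15.38192641]]
[ 0.519  -0.221   0.0154]
[ 0.519  -0.221   0.0154]
[ 0.519  -0.221   0.0154]
```

Emit:
step_arm(
  motion=[0,0,-1,0,0,0,-2,0,0,0,-2,0,0,0,-2,0,0,0,-2,0,0,0,-1,0,0,0,0,0],
)

```text
clock: 6.3
eef_pos: [0.5175, -0.2214, 0.1216]
tool_rot: [-3.138, -0.008, 0.38]
force: [0.6, -0.3, -0.6]
grip_width: 0.182
```

```bash
python3 snap.py wrist d
```

```text
{'clock': 6.3, 'eef_pos': [0.5175, -0.2214, 0.1216], 'tool_rot': [-3.1383, -0.0081, 0.3797], 'force': [0.6316, -0.313, -0.6211], 'grip_width': 0.1823, 'joints': [0.1861, 0.5627, 0.1768, 2.0794, -0.2089, 0.5119, 0.8982]}
```

View pics/wrist_d.png

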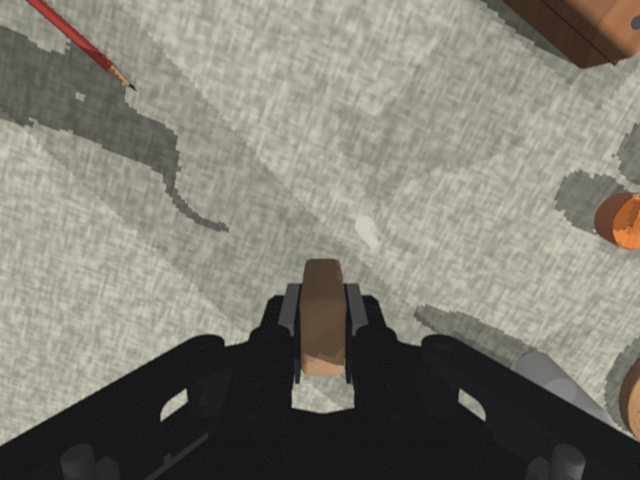

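```bash
cat >> h.py <<'E'
ST=np.array([.6039,.0118]); HY=np.radians(-11.4); OY=-.0010; OZ=.0154
def rot2(a): return np.array([[np.cos(a),-np.sin(a)],[np.sin(a),np.cos(a)]])
def tcp_for(phi_deg,foot,back=0.,lat=0.,ST=None,push=0):
    """pin at hasp yaw+phi, rotating about arc centre; back: shift along hasp -x (m); returns TCP pos,yaw"""
    S=globals()["ST"] if ST is None else ST
    C=S+rot2(HY)@np.array([-.0022-back,.03994+lat])
    o=C+rot2(HY+np.radians(phi_deg))@np.array([-.015,-.040])
    psi=HY+np.radians(phi_deg); ty=psi+0.; yaw=psi+np.pi/2
    t=o-OY*np.array([np.cos(psi),np.sin(psi)])
    return np.array([*t,foot+OZ]),yaw
def pinpose(p,rpy):
    """measured -> pin origin in hasp/staple frame mm, phi deg, and arc point passing error"""
    psi=rpy[2]-np.pi/2
    o=np.asarray(p[:2])+OY*np.array([np.cos(psi),np.sin(psi)])
    q=rot2(HY).T@(o-ST)*1000
    phi=np.degrees((psi-HY+np.pi)%(2*np.pi)-np.pi)
    c=q+rot2(np.radians(phi))@np.array([15,40.])
    tip=q+rot2(np.radians(phi))@np.array([54.8,36.5])
    return dict(o=np.round(q,1),phi=round(float(phi),2),arc_err=np.round(c-[-2.2,39.94],2),tip=np.round(tip,1),foot=round(float(p[2]-OZ)*1000,1))
E
python3 - <<'E'
from h import *
t,y=tcp_for(-95,.106);print(t,y)
print(np.array(rows(np.array([.5175,-.2214,.1216]),[np.pi,0,.38],t,y,11)).reshape(-1,4))
E
```

```text
[0.57521806 0.07611093 0.1214    ] -0.2862339973270702
[[ 1.49   -2.32    0.      0.0606]
 [ 1.35   -2.4     0.      0.0606]
 [ 1.2    -2.48    0.      0.0606]
 [ 1.05   -2.55    0.      0.0606]
 [ 0.89   -2.61    0.      0.0606]
 [ 0.73   -2.66    0.      0.0606]
 [ 0.57   -2.7     0.      0.0606]
 [ 0.41   -2.73    0.      0.0606]
 [ 0.24   -2.74    0.      0.0606]
 [ 0.07   -2.75    0.      0.0606]
 [-0.09   -2.75    0.      0.0606]]
```

Emit:
step_arm(
  motion=[1.5,-2.3,0,0.06,1.4,-2.4,0,0.06,1.2,-2.5,0,0.06,1.1,-2.5,0,0.06,0.9,-2.6,0,0.06,0.7,-2.7,0,0.06,0.6,-2.7,0,0.06,0.4,-2.7,0,0.06,0.2,-2.7,0,0.06,0.1,-2.7,0,0.06,0,-1.8,0,0.06,0,0,0,0],
)

```text
clock: 7.55
eef_pos: [0.5739, 0.0751, 0.1095]
tool_rot: [3.14, 0.011, -0.31]
force: [-1.1, 0.3, -0.2]
grip_width: 0.184
```

```bash
cat > st.py <<'E'
from rig import manip
from h import *
import sys
o=manip.observe();p,r=o["eef_pos"],o["tool_rot"]
print(round(o["clock"],2),np.round(p,4),np.round(r,4),"F",np.round(o["force"],1),"Fh",np.round(rot2(HY).T@o["force"][:2],1),"M",np.round(o["moment"],2),"w",round(o["grip_width"],3)); print(pinpose(p,r))
if len(sys.argv)>2:
    a=[float(x) for x in sys.argv[1:]]
    t,y=tcp_for(a[0],a[1]/1000,*(x/1000 for x in a[3:5]));print(np.array(rows(p,r,t,y,int(a[2]))).reshape(-1,4))
E
python3 st.py -95 6 5
```

```text
7.55 [0.5739 0.0751 0.1095] [ 3.1398  0.0114 -0.3104] F [-1.1  0.3 -0.2] Fh [-1.1  0. ] M [ 0.03 -0.01  0.  ] w 0.184
{'o': array([-41.8,  57.1]), 'phi': -96.39, 'arc_err': array([-1.53, -2.16]), 'tip': array([-11.6,  -1.4]), 'foot': 94.1}
[[ 0.02   -0.03    1.76   -0.0048]
 [ 0.02   -0.03    1.76   -0.0048]
 [ 0.02   -0.03    1.76   -0.0048]
 [ 0.02   -0.03    1.76   -0.0048]
 [ 0.02   -0.03    1.76   -0.0048]]
```

```bash
cat >> h.py <<'E'
def rows(p,rpy,target,yaw,n):
    R=Rt(rpy);dy=(yaw-rpy[2]+np.pi)%(2*np.pi)-np.pi
    d=(np.asarray(target)-p)/n;out=[]
    for i in range(n):
        Rc=R@Ro.from_euler('z',-dy*i/n).as_matrix()
        out+=[round(float(x),3) for x in Rc.T@d*100]+[round(float(-dy/n),4)]
    return out
RG=Rt([-3.1394,-.0087,.3803])
def tilt(rpy):
    R=Rt(rpy);return np.round(1000*(R@RG.T@[0,0,1.])[:2],1)
E
echo 'print("tilt mrad",tilt(r))'>>st.py
python3 st.py -95 6 5
```

```text
7.55 [0.5739 0.0751 0.1095] [ 3.1398  0.0114 -0.3104] F [-1.1  0.3 -0.2] Fh [-1.1  0. ] M [ 0.03 -0.01  0.  ] w 0.184
{'o': array([-41.8,  57.1]), 'phi': -96.39, 'arc_err': array([-1.53, -2.16]), 'tip': array([-11.6,  -1.4]), 'foot': 94.1}
[[ 0.039  -0.03    1.762  -0.0048]
 [ 0.039  -0.03    1.762  -0.0048]
 [ 0.039  -0.03    1.762  -0.0048]
 [ 0.04   -0.03    1.762  -0.0048]
 [ 0.04   -0.029   1.762  -0.0048]]
tilt mrad [20.4 -2.3]
```

```bash
python3 st.py -96 51 5|tail -6
```

```text
[[ 0.034  -0.043   0.862  -0.0014]
 [ 0.034  -0.042   0.862  -0.0014]
 [ 0.034  -0.042   0.862  -0.0014]
 [ 0.034  -0.042   0.862  -0.0014]
 [ 0.034  -0.042   0.862  -0.0014]]
tilt mrad [20.4 -2.3]
```

Emit:
step_arm(
  motion=[0.03,-0.04,1,0,0.03,-0.04,1,0,0.03,-0.04,0.9,0,0.03,-0.04,0.8,0,0.03,-0.04,0.6,0,0,0,0,0],
)

```text
clock: 8.15
eef_pos: [0.5737, 0.0718, 0.0605]
tool_rot: [3.136, 0.014, -0.311]
force: [0.6, 0.4, 2.2]
grip_width: 0.179
```

```bash
python3 st.py -95 48 4; python3 snap.py top e; python3 snap.py side e; python3 - <<'E'
from h import *
s=load("top_e.npz");crop(s,160,150,280,250,6,"pics/te.png")
s=load("side_e.npz");crop(s,190,250,330,350,5,"pics/se.png")
E
```

```text
8.15 [0.5737 0.0718 0.0605] [ 3.1363  0.0141 -0.3114] F [0.6 0.4 2.2] Fh [0.5 0.5] M [ 0.21 -0.02  0.01] w 0.179
{'o': array([-41.4,  53.8]), 'phi': -96.44, 'arc_err': array([-1.11, -5.49]), 'tip': array([-11.3,  -4.7]), 'foot': 45.1}
[[ 0.003  -0.114  -0.073  -0.0063]
 [ 0.003  -0.114  -0.073  -0.0063]
 [ 0.004  -0.114  -0.073  -0.0063]
 [ 0.005  -0.114  -0.073  -0.0063]]
tilt mrad [24.   0.2]
{'clock': 8.15, 'eef_pos': [0.5737, 0.0718, 0.0605], 'tool_rot': [3.1363, 0.0141, -0.3114], 'force': [0.6354, 0.3833, 2.2115], 'grip_width': 0.1792, 'joints': [-0.4651, 0.7037, 0.3702, 2.0715, -0.5409, 0.476, 0.0051]}
{'clock': 8.2, 'eef_pos': [0.5737, 0.0716, 0.0607], 'tool_rot': [3.1361, 0.0138, -0.3116], 'force': [-0.5126, 0.2294, -0.7309], 'grip_width': 0.1791, 'joints': [-0.4653, 0.7033, 0.3707, 2.0716, -0.5406, 0.4762, 0.005]}
```

View pics/te.png

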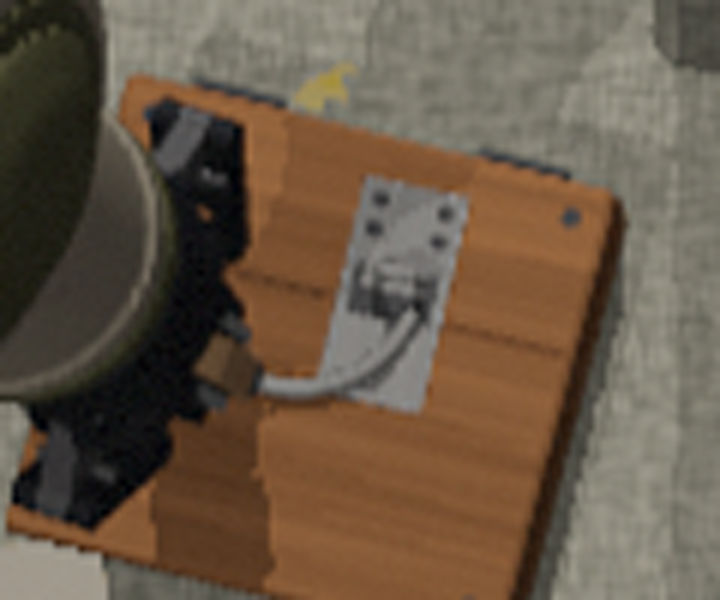

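View pics/se.png

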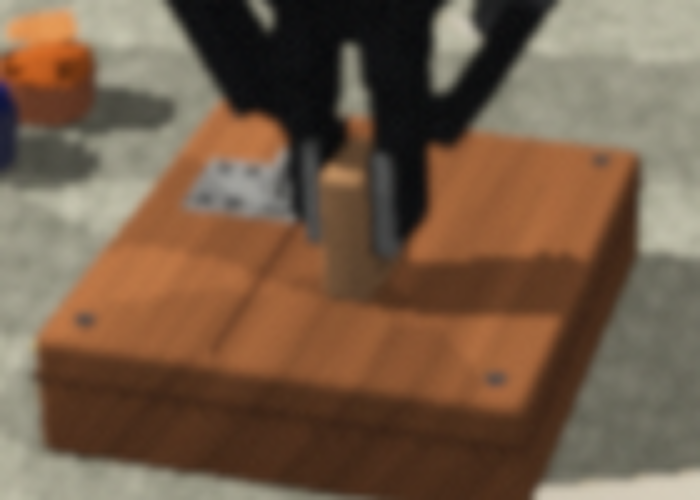

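```bash
cat > ov.py <<'E'
from h import *
import sys
def overlay(f,name,box,k,footz=None,dT=(0,0)):
    s=load(f);u0,v0,u1,v1=box
    im=cv2.resize(s["p"][v0:v1,u0:u1,::-1],None,fx=k,fy=k,interpolation=cv2.INTER_CUBIC)
    R=Rt(s["rot"]);p=s["eef"]
    # pin frame in tool: x=tool y, y=tool x, z=-tool z at grasp 
    o_t=np.array([0,OY,OZ])
    Rp=R@RG.T@np.array(Rt([0,0,.3803-np.pi/2]))
    O=p+R@RG.T@(RG@o_t)
    W=lambda x:O+Rp@np.array(x)/1000
    def px(X): q=(proj(s,np.array(X)+[dT[0],dT[1],0])-[u0,v0]+.5)*k; return tuple(int(round(a)) for a in q)
    a=np.radians(np.linspace(0,85,40))
    pts=np.array([px(W([15+40*np.sin(t),40-40*np.cos(t),3])) for t in a])
    cv2.polylines(im,[pts],False,(0,0,255),1)
    Ex=np.array([*(rot2(HY)@[1,0]),0]);Ey=np.array([*(rot2(HY)@[0,1]),0])
    S=np.array([*ST,.045])
    for sg in(1,-1):
        cv2.line(im,px(S+Ey*sg*.0067),px(S+Ey*sg*.0067+[0,0,.0125]),(0,255,0),1)
    cv2.line(im,px(S+Ey*.0067+[0,0,.0125]),px(S-Ey*.0067+[0,0,.0125]),(0,255,0),1)
    Hc=np.array([.6003,.0147,.045])
    q=np.array([px(Hc+a*Ex*.037+b*Ey*.018) for a,b in((1,1),(1,-1),(-1,-1),(-1,1))]);cv2.polylines(im,[q],True,(255,255,0),1)
    cv2.imwrite(name,im); print(O,Rp@[1,0,0],Rp@[0,0,1], W([54.8,36.5,3]))
if __name__=="__main__":
    overlay(sys.argv[1],sys.argv[2],[int(x) for x in sys.argv[3].split(",")],int(sys.argv[4]))
E
python3 ov.py top_e.npz pics/ov_e.png 190,170,250,230 10
```

```text
[0.57375917 0.07275251 0.04508924] [-0.30632892 -0.9518961   0.00751058] [2.40028158e-02 1.63522900e-04 9.99711878e-01] [0.5917786  0.00940473 0.04766782]
```

View pics/ov_e.png

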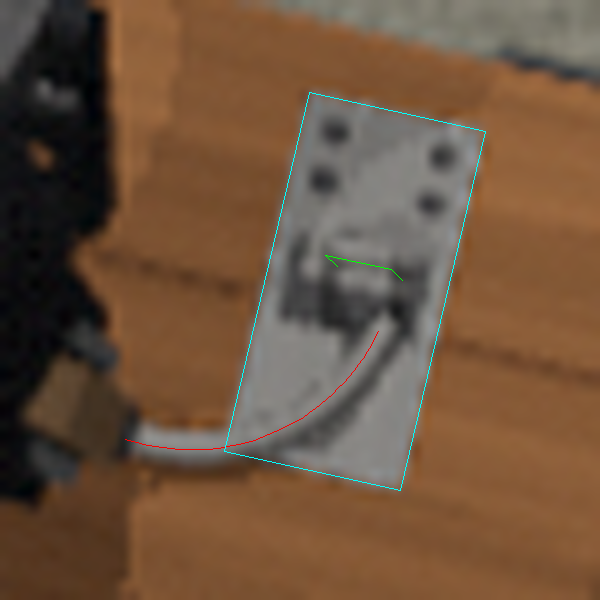

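```bash
python3 - <<'E'
from h import *
np.set_printoptions(linewidth=200)
c=np.array([.6003,.0147])
for f in ("top0.npz","top_e.npz"):
    s=load(f); Z=np.array([[1000*dep(s,u,v)[2] for u in range(205,243)] for v in range(180,220)]).round().astype(int)
    print(f);print("     ",np.arange(205,243))
    for i,r in enumerate(Z): print(180+i,r)
E
```

```text
top0.npz
      [205 206 207 208 209 210 211 212 213 214 215 216 217 218 219 220 221 222 223 224 225 226 227 228 229 230 231 232 233 234 235 236 237 238 239 240 241 242]
180 [47 43 45 44 46 43 45 45 46 43 45 42 43 45 45 45 45 47 49 45 46 43 44 44 47 46 45 44 46 45 46 45 45 47 45 47 46 44]
181 [43 44 46 47 44 46 44 48 45 45 47 47 45 42 46 44 44 44 48 44 45 48 45 45 43 45 44 47 45 46 47 45 46 47 46 46 43 45]
182 [46 41 44 47 45 46 44 45 45 46 47 48 46 45 45 42 45 48 46 46 45 48 47 47 43 45 45 44 45 45 49 45 46 45 46 46 47 47]
183 [ 48  45  46  47  46  46  46  46  45  45  47  47  46  46  45  48  45  46  46  45  46  46  44  49  46  46  42  46  44  45  45  46 925  44  46  46  46  44]
184 [44 45 42 44 43 44 43 45 47 46 47 43 48 43 43 43 48 45 47 44 47 46 47 44 46 45 44 47 46 45 46 45 45 46 45 45 43 42]
185 [44 45 44 46 44 47 47 45 44 43 44 44 43 42 44 47 43 44 45 46 44 43 48 44 45 46 45 47 46 46 44 46 42 44 47 45 45 45]
186 [45 45 44 44 47 45 45 45 44 45 47 44 44 44 46 45 46 48 45 46 48 44 46 45 46 45 47 44 46 46 44 46 48 46 44 46 43 42]
187 [46 46 49 42 44 44 46 44 44 44 46 45 46 46 44 42 
[... 8556 characters left out ...]
 52 54 48 48 50 52 50 49 43 44 45 45 46 45 46 45 44 46 44 45 45 45 44 46 47 45 46 45 46 45 46 43 48]
215 [48 52 48 52 47 49 47 50 48 43 43 48 45 42 46 46 46 44 46 46 48 47 44 45 47 44 47 44 45 44 46 47 45 45 47 48 44 44]
216 [43 44 46 45 47 45 43 43 44 45 46 49 45 47 44 45 42 46 46 46 47 47 45 43 43 46 46 47 46 44 45 44 45 44 43 44 46 45]
217 [44 45 45 42 46 46 44 44 44 46 47 46 44 44 44 45 45 46 47 44 46 46 45 46 47 45 47 46 45 48 44 44 43 46 44 48 46 43]
218 [47 46 46 44 45 45 44 43 46 42 46 45 48 42 45 45 45 45 44 48 44 46 47 47 44 44 44 46 45 47 47 45 44 46 45 46 46 45]
219 [45 46 45 46 43 43 48 42 43 45 46 43 44 46 46 46 47 46 44 47 44 45 43 46 42 44 46 45 46 45 43 45 45 45 43 46 45 45]
```

```bash
cat > fit.py <<'E'
from h import *
import sys
from scipy.optimize import least_squares
def fit(f,pz=.050):
    s=load(f);d=s["d"]
    vv,uu=np.mgrid[175:240,195:245]
    X=np.array([dep(s,u,v) for u,v in zip(uu.ravel(),vv.ravel())])
    z=X[:,2].reshape(uu.shape)
    zs=cv2.medianBlur(z.astype(np.float32),3)
    cr=(z>.0535)&(z<.064); cr=cv2.morphologyEx(cr.astype(np.uint8),cv2.MORPH_OPEN,np.ones((2,2),np.uint8))
    n,l,st,_=cv2.connectedComponentsWithStats(cr)
    # crown: component nearest expected
    e=proj(s,[*ST,.0585]); best=min(range(1,n),key=lambda i:np.hypot(uu[l==i].mean()-e[0],vv[l==i].mean()-e[1]))
    m=l==best
    P=np.array([atz(s,u,v,.0590)[:2] for u,v in zip(uu[m],vv[m])])
    q=(P-ST)@rot2(HY)*1000
    ctr=(q.max(0)+q.min(0))/2
    print("crown vs ST (hasp mm): mean",q.mean(0),"mid",ctr,"ext",q.max(0)-q.min(0),len(q))
    S=ST+rot2(HY)@np.array([q.mean(0)[0],q.mean(0)[1]])/1000
    w=((zs>.0475)&(zs<.0540)&(z>.0470)&(z<.0555)).astype(np.uint8)
    n,l,st,_=cv2.connectedComponentsWithStats(w)
    sz=sorted(range(1,n),key=lambda i:-st[i,4])
    m=(l==sz[0])
    for r in range(m.shape[0]):
        pass
    W=np.array([atz(s,u,v,pz)[:2] for u,v in zip(uu[m],vv[m])]);W=(W-S)@rot2(HY)*1000
    r=least_squares(lambda c:np.hypot(W[:,0]-c[0],W[:,1]-c[1])-40,[-2,40],loss="soft_l1")
    c=r.x;a=np.degrees(np.arctan2(W[:,1]-c[1],W[:,0]-c[0]))+90
    print("wire n",len(W),"arc centre rel staple (want -2.2,39.94)",np.round(c,2),"rms",np.sqrt(np.mean(r.fun**2)),"angle ext",a.min(),a.max(),"tip phi ->",a.max()-4.3-85)
    im=(m*255).astype(np.uint8)
    return S,c
if __name__=="__main__": fit(sys.argv[1])
E
python3 fit.py top_e.npz
```

```text
crown vs ST (hasp mm): mean [ 0.09212326 -2.88027517] mid [ 0.254989   -2.79093302] ext [ 4.05595429 14.29551517] 17
wire n 101 arc centre rel staple (want -2.2,39.94) [-2.87 35.92] rms 2.3035721439565076 angle ext -89.7241884401659 268.2127576743633 tip phi -> 178.91275767436326
```

```bash
python3 - <<'E'
t=open('h.py').read()
t=open('fit.py').read()
a=t.index("    r=least_squares"); b=t.index("    im=(m*255)")
new='''    pp=pinpose(s["eef"],s["rot"]); c=np.array(pp["arc_err"])+[-2.2,39.94]
    k=np.ones(len(W),bool)
    for g in (6,5,4,4):
        a=(np.degrees(np.arctan2(W[:,1]-c[1],W[:,0]-c[0]))+90+180)%360-180
        k=(abs(np.hypot(*(W-c).T)-40)<g)&(a>pp["phi"]-5)&(a<pp["phi"]+105)
        r=least_squares(lambda c:np.hypot(W[k,0]-c[0],W[k,1]-c[1])-40,c,loss="soft_l1");c=r.x
    a=(np.degrees(np.arctan2(W[:,1]-c[1],W[:,0]-c[0]))+90+180)%360-180
    print("pred phi",pp["phi"],"arc",np.array(pp["arc_err"])+[-2.2,39.94])
    print("wire n",k.sum(),len(W),"arc centre rel staple (want -2.2,39.94)",np.round(c,2),"rms",np.sqrt(np.mean(r.fun**2)),"angle ext",a[k].min(),a[k].max(),"phi from tip",a[k].max()-4.3-85)
    r2=least_squares(lambda c:np.hypot(W[k,0]-c[0],W[k,1]-c[1])-c[2],[*c,40]);print("free R",r2.x)
'''
open('fit.py','w').write(t[:a]+new+t[b:])
E
python3 fit.py top_e.npz
```

```text
crown vs ST (hasp mm): mean [ 0.09212326 -2.88027517] mid [ 0.254989   -2.79093302] ext [ 4.05595429 14.29551517] 17
pred phi -96.44 arc [-3.31 34.45]
wire n 96 101 arc centre rel staple (want -2.2,39.94) [-2.57 35.64] rms 1.8306384484823812 angle ext -97.7198123958728 -10.007630459079678 phi from tip -99.30763045907968
free R [-1.95484107 36.11461872 40.67313823]
```

```bash
cat >> h.py <<'E'
ST=ST+rot2(HY)@np.array([-.00074,-.0012])
E
python3 st.py -96 47.5 4
```

```text
8.25 [0.5738 0.0717 0.0611] [ 3.1361  0.0136 -0.3114] F [-0.  -0.9  0.4] Fh [ 0.2 -0.9] M [-0.02  0.02 -0.04] w 0.181
{'o': array([-40.5,  55. ]), 'phi': -96.44, 'arc_err': array([-0.27, -4.36]), 'tip': array([-10.4,  -3.6]), 'foot': 45.7}
[[-0.009  -0.101  -0.047  -0.0019]
 [-0.009  -0.101  -0.047  -0.0019]
 [-0.008  -0.101  -0.047  -0.0019]
 [-0.008  -0.101  -0.047  -0.0019]]
tilt mrad [23.5  0.5]
```

Emit:
step_arm(
  motion=[0,-0.1,-0.05,0,0,-0.1,-0.05,0,0,-0.1,-0.05,0,0,-0.1,-0.05,0,0,0,0,0],
)

```text
clock: 8.75
eef_pos: [0.5755, 0.0758, 0.064]
tool_rot: [3.137, 0.012, -0.311]
force: [0.8, -1.0, -1.4]
grip_width: 0.179
```

```bash
python3 st.py -95 47 3; python3 snap.py top f|tail -0; python3 fit.py top_f.npz
```

```text
8.75 [0.5755 0.0758 0.064 ] [ 3.1366  0.0123 -0.3112] F [ 0.8 -1.  -1.4] Fh [ 1.  -0.8] M [-0.01 -0.07 -0.04] w 0.179
{'o': array([-39.7,  59.3]), 'phi': -96.43, 'arc_err': array([ 0.6 , -0.05]), 'tip': array([-9.5,  0.7]), 'foot': 48.6}
[[-0.031   0.034   0.055  -0.0083]
 [-0.031   0.033   0.055  -0.0083]
 [-0.031   0.033   0.055  -0.0083]]
tilt mrad [22.2  0.4]
crown vs ST (hasp mm): mean [ 0.83212326 -1.68027517] mid [ 0.994989   -1.59093302] ext [ 4.05595429 14.29551517] 17
pred phi -96.43 arc [-1.6  39.89]
wire n 18 19 arc centre rel staple (want -2.2,39.94) [-0.08 37.82] rms 1.4344159476300604 angle ext -50.64213061526158 -12.51986536735086 phi from tip -101.81986536735086
free R [-5.32959767 27.78078178 28.87057799]Exception ignored on flushing sys.stdout:
BrokenPipeError: [Errno 32] Broken pipe
```

```bash
python3 - <<'E'
t=open('fit.py').read()
a=t.index("    cr=(z>");b=t.index("    w=((zs")
t=t[:a]+'''    S=ST0+rot2(HY)@np.array([.00083,-.00168])
    fz=s["eef"][2]-OZ; pz=fz+.005
'''+t[b:]
t=t.replace("w=((zs>.0475)&(zs<.0540)&(z>.0470)&(z<.0555))","w=((zs>max(.0475,fz+.002))&(zs<fz+.0085)&(z>.047)&(z<fz+.0095))")
t=t.replace("def fit(","ST0=ST.copy()\ndef fit(")
open('fit.py','w').write(t)
E
python3 fit.py top_f.npz;python3 fit.py top_e.npz;python3 ov.py top_f.npz pics/ov_f.png 190,170,250,230 10
```

```text
pred phi -96.43 arc [-1.6  39.89]
wire n 100 102 arc centre rel staple (want -2.2,39.94) [-1.66 39.93] rms 1.8616665506397148 angle ext -98.487407813782 -9.700344121621868 phi from tip -99.00034412162186
free R [-1.96926591 39.6515268  39.58643933]
pred phi -96.44 arc [-2.57 35.65]
wire n 96 100 arc centre rel staple (want -2.2,39.94) [-2.57 35.62] rms 1.8304305183793685 angle ext -97.71466640291248 -10.012019278898606 phi from tip -99.3120192788986
free R [-1.96456351 36.09035509 40.66882057]
[0.5755652  0.076702   0.04863106] [-0.3061346  -0.95196139  0.00714918] [2.22009083e-02 3.68664731e-04 9.99753461e-01] [0.59359375 0.01335867 0.05125481]
```

View pics/ov_f.png

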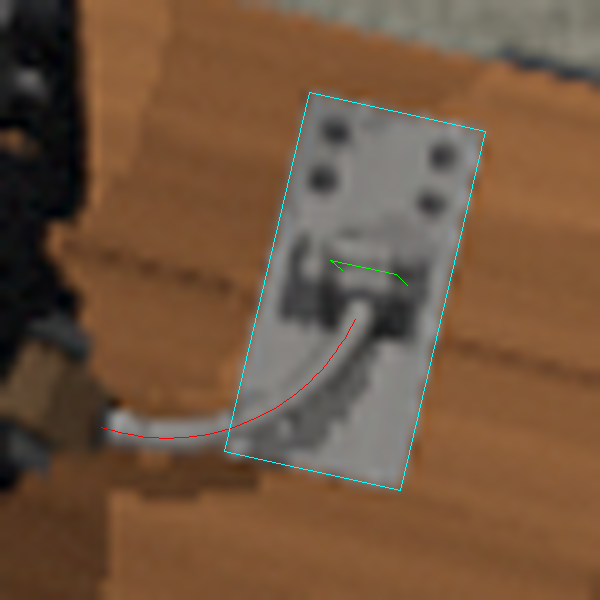

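```bash
python3 st.py -88 47 5
```

```text
8.8 [0.5755 0.0757 0.064 ] [ 3.1366  0.0123 -0.3113] F [-0.   0.2 -1.1] Fh [-0.1  0.2] M [-0.03 -0.03 -0.01] w 0.179
{'o': array([-39.7,  59.2]), 'phi': -96.44, 'arc_err': array([ 0.61, -0.15]), 'tip': array([-9.5,  0.6]), 'foot': 48.6}
[[-0.044   0.119   0.033  -0.0295]
 [-0.048   0.117   0.033  -0.0295]
 [-0.051   0.116   0.033  -0.0295]
 [-0.055   0.114   0.033  -0.0295]
 [-0.058   0.113   0.033  -0.0295]]
tilt mrad [22.2  0.4]
```

Emit:
step_arm(
  motion=[-0.04,0.12,0.03,-0.03,-0.05,0.12,0.03,-0.03,-0.05,0.12,0.03,-0.03,-0.05,0.11,0.03,-0.03,-0.06,0.11,0.03,-0.03,0,0,0,0],
)

```text
clock: 9.4
eef_pos: [0.571, 0.0699, 0.0624]
tool_rot: [3.138, 0.013, -0.147]
force: [-0.3, 0.0, -0.1]
grip_width: 0.182
```

```bash
python3 snap.py top g >/dev/null; python3 fit.py top_g.npz; python3 st.py -78 46.5 6
```

```text
pred phi -87.03 arc [-2.3  39.79]
wire n 98 104 arc centre rel staple (want -2.2,39.94) [-1.78 39.4 ] rms 1.8223598118977 angle ext -88.90587767644189 1.909911280479207 phi from tip -87.39008871952079
free R [-2.02192056 39.01533334 39.58395387]
9.45 [0.5711 0.07   0.0625] [ 3.1385  0.0131 -0.1482] F [ 0.6 -0.6  0.4] Fh [ 0.8 -0.5] M [-0.04 -0.02 -0.  ] w 0.176
{'o': array([-43. ,  52.8]), 'phi': -87.09, 'arc_err': array([-0.09, -0.12]), 'tip': array([-3.8, -0.1]), 'foot': 47.1}
[[-0.027   0.106   0.01   -0.0265]
 [-0.03    0.106   0.01   -0.0265]
 [-0.032   0.105   0.01   -0.0265]
 [-0.035   0.104   0.01   -0.0265]
 [-0.038   0.103   0.01   -0.0265]
 [-0.041   0.102   0.01   -0.0265]]
tilt mrad [22.3  2. ]
```

Emit:
step_arm(
  motion=[-0.03,0.1,0.01,-0.027,-0.03,0.1,0.01,-0.027,-0.03,0.1,0.01,-0.027,-0.03,0.1,0.01,-0.027,-0.04,0.1,0.01,-0.027,-0.04,0.1,0.01,-0.027,0,0,0,0],
)

```text
clock: 10.15
eef_pos: [0.5683, 0.064, 0.0618]
tool_rot: [3.141, 0.014, 0.029]
force: [0.0, 0.4, -0.1]
grip_width: 0.181
```

```bash
python3 snap.py top i >/dev/null; python3 fit.py top_i.npz; python3 st.py -66 46.5 7;python3 ov.py top_i.npz pics/ov_i.png 190,170,250,230 10
```

```text
pred phi -76.95 arc [-2.32 40.75]
wire n 89 95 arc centre rel staple (want -2.2,39.94) [-2.15 40.42] rms 1.8321665616234182 angle ext -77.03547116107836 3.874743953574523 phi from tip -85.42525604642547
free R [-1.22676675 41.63400934 41.39620084]
10.2 [0.5684 0.0642 0.0618] [3.1412 0.0136 0.0279] F [ 0.1 -0.2 -0.7] Fh [ 0.1 -0.2] M [ 0.12 -0.01  0.01] w 0.179
{'o': array([-44.7,  46.5]), 'phi': -77.0, 'arc_err': array([-0.13,  0.92]), 'tip': array([3.2, 1.3]), 'foot': 46.4}
[[-0.029   0.126  -0.001  -0.0274]
 [-0.032   0.125  -0.001  -0.0274]
 [-0.036   0.124  -0.001  -0.0274]
 [-0.039   0.123  -0.001  -0.0274]
 [-0.042   0.122  -0.001  -0.0274]
 [-0.046   0.121  -0.001  -0.0274]
 [-0.049   0.119  -0.001  -0.0274]]
tilt mrad [22.2  3.2]
[0.56809643 0.06500497 0.04641718] [ 0.02877458 -0.99958241  0.00264973] [0.02220454 0.00328937 0.99974804] [0.60621577 0.01128558 0.04874805]
```

View pics/ov_i.png

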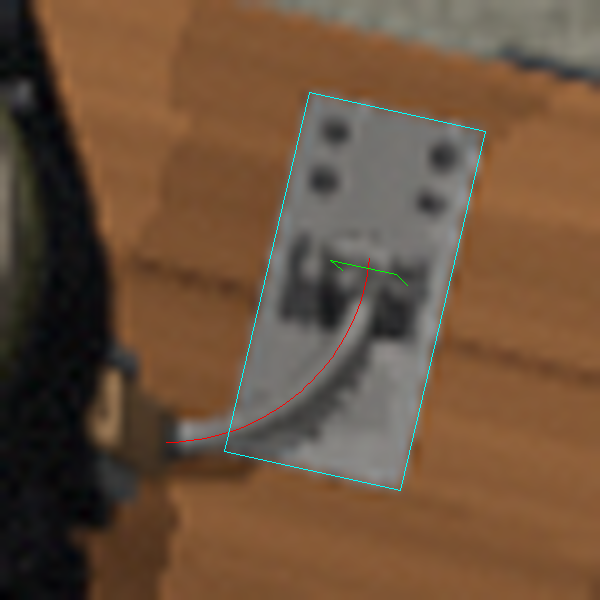

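Emit:
step_arm(
  motion=[-0.03,0.12,0,-0.027,-0.03,0.12,0,-0.027,-0.04,0.12,0,-0.027,-0.04,0.12,0,-0.027,-0.04,0.12,0,-0.027,-0.05,0.12,0,-0.027,-0.05,0.12,0,-0.027],
)

```text
clock: 10.9
eef_pos: [0.5661, 0.0555, 0.0617]
tool_rot: [-3.139, 0.014, 0.233]
force: [-1.3, 1.7, -0.7]
grip_width: 0.181
```

```bash
python3 snap.py top j >/dev/null; python3 fit.py top_j.npz; python3 st.py -54 46.5 7
```

```text
pred phi -65.23 arc [-2.78 40.64]
wire n 76 82 arc centre rel staple (want -2.2,39.94) [-2.13 40.16] rms 1.8179273345022602 angle ext -66.64546673495556 3.8803405162320814 phi from tip -85.41965948376792
free R [ 0.12475344 43.7246642  43.9534418 ]
10.95 [0.5662 0.0553 0.0618] [-3.1387  0.0138  0.2348] F [-0.1  2.2 -0.6] Fh [-0.6  2.1] M [ 0.6  -0.1   0.11] w 0.179
{'o': array([-45.3,  37.3]), 'phi': -65.15, 'arc_err': array([-0.48,  0.56]), 'tip': array([10.9,  2.9]), 'foot': 46.4}
[[-0.025   0.124  -0.002  -0.0278]
 [-0.028   0.124  -0.002  -0.0278]
 [-0.032   0.123  -0.002  -0.0278]
 [-0.035   0.122  -0.002  -0.0278]
 [-0.039   0.121  -0.002  -0.0278]
 [-0.042   0.12   -0.002  -0.0278]
 [-0.045   0.119  -0.002  -0.0278]]
tilt mrad [22.1  4.6]
```

```bash
python3 st.py -58 46.5 5 0 1.5
```

```text
10.95 [0.5662 0.0553 0.0618] [-3.1387  0.0138  0.2348] F [-0.1  2.2 -0.6] Fh [-0.6  2.1] M [ 0.6  -0.1   0.11] w 0.179
{'o': array([-45.3,  37.3]), 'phi': -65.15, 'arc_err': array([-0.48,  0.56]), 'tip': array([10.9,  2.9]), 'foot': 46.4}
[[-0.012   0.089  -0.003  -0.0249]
 [-0.014   0.088  -0.003  -0.0249]
 [-0.016   0.088  -0.003  -0.0249]
 [-0.019   0.088  -0.003  -0.0249]
 [-0.021   0.087  -0.003  -0.0249]]
tilt mrad [22.1  4.6]
```

Emit:
step_arm(
  motion=[-0.01,0.07,0,-0.025,-0.01,0.08,0,-0.025,-0.02,0.09,0,-0.025,-0.02,0.09,0,-0.025,-0.02,0.09,0,-0.025],
)

```text
clock: 11.45
eef_pos: [0.567, 0.0499, 0.0618]
tool_rot: [-3.138, 0.013, 0.369]
force: [-0.6, 0.1, -0.8]
grip_width: 0.182
```

```bash
python3 snap.py top k >/dev/null; python3 fit.py top_k.npz; python3 st.py -50 46.5 5 0 1.5;python3 ov.py top_k.npz pics/ov_k.png 190,170,250,230 10
```

```text
pred phi -57.44 arc [-1.69 41.01]
wire n 66 72 arc centre rel staple (want -2.2,39.94) [-1.14 40.73] rms 1.8505233036081168 angle ext -58.225399864978414 2.319396683676871 phi from tip -86.98060331632313
free R [-0.79982321 41.0550657  40.43652799]
11.5 [0.5671 0.0497 0.0619] [-3.1381  0.0127  0.3706] F [ 0.1  0.2 -0.4] Fh [0.1 0.3] M [ 0.22 -0.07  0.04] w 0.18
{'o': array([-43.4,  32. ]), 'phi': -57.37, 'arc_err': array([0.59, 0.96]), 'tip': array([16.9,  5.5]), 'foot': 46.5}
[[-0.033   0.089  -0.     -0.0257]
 [-0.036   0.088  -0.     -0.0257]
 [-0.038   0.088  -0.     -0.0257]
 [-0.04    0.087  -0.     -0.0257]
 [-0.042   0.085  -0.     -0.0257]]
tilt mrad [20.4  6.5]
[0.5664609  0.05083516 0.04644218] [ 0.36091514 -0.93259757 -0.00142295] [0.02056044 0.00643145 0.99976793] [0.62033231 0.01291952 0.04857891]
```

View pics/ov_k.png

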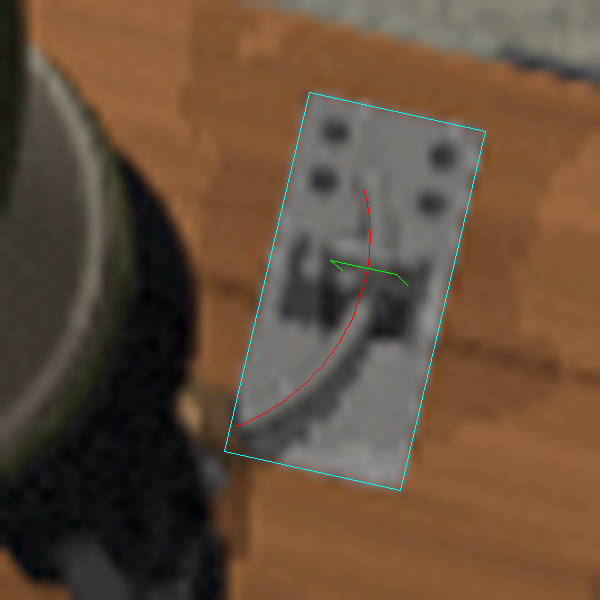

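Emit:
step_arm(
  motion=[-0.03,0.09,0,-0.026,-0.04,0.09,0,-0.026,-0.04,0.09,0,-0.026,-0.04,0.09,0,-0.026,-0.04,0.09,0,-0.026],
)

```text
clock: 12.0
eef_pos: [0.5673, 0.0442, 0.0619]
tool_rot: [-3.137, 0.012, 0.511]
force: [-0.3, 0.6, -0.9]
grip_width: 0.184
```

```bash
python3 st.py -42 46.5 5 0 1.2
```

```text
12.0 [0.5673 0.0442 0.0619] [-3.1367  0.0121  0.5111] F [-0.3  0.6 -0.9] Fh [-0.4  0.5] M [-0.08  0.   -0.04] w 0.184
{'o': array([-42.2,  26.5]), 'phi': -49.31, 'arc_err': array([0.12, 1.27]), 'tip': array([21.2,  8.8]), 'foot': 46.5}
[[-0.032   0.104  -0.     -0.0255]
 [-0.035   0.103  -0.     -0.0255]
 [-0.037   0.102  -0.     -0.0255]
 [-0.04    0.101  -0.     -0.0255]
 [-0.042   0.1    -0.     -0.0255]]
tilt mrad [19.5  7.8]
```

Emit:
step_arm(
  motion=[-0.03,0.1,0,-0.026,-0.035,0.1,0,-0.026,-0.035,0.1,0,-0.026,-0.04,0.1,0,-0.026,-0.04,0.1,0,-0.026],
)

```text
clock: 12.5
eef_pos: [0.5686, 0.0385, 0.0619]
tool_rot: [-3.135, 0.011, 0.653]
force: [-0.9, -0.6, -0.1]
grip_width: 0.179
```

```bash
python3 st.py -33 46.5 6 0 1.2
```

```text
12.5 [0.5686 0.0385 0.0619] [-3.1351  0.0113  0.6528] F [-0.9 -0.6 -0.1] Fh [-0.8 -0.8] M [-0.01  0.02 -0.06] w 0.179
{'o': array([-39.9,  21. ]), 'phi': -41.19, 'arc_err': array([-0.07,  1.29]), 'tip': array([25.4, 12.4]), 'foot': 46.5}
[[-0.027   0.099  -0.001  -0.0238]
 [-0.029   0.099  -0.001  -0.0238]
 [-0.031   0.098  -0.001  -0.0238]
 [-0.034   0.097  -0.001  -0.0238]
 [-0.036   0.096  -0.001  -0.0238]
 [-0.038   0.095  -0.001  -0.0238]]
tilt mrad [18.5  8.7]
```

Emit:
step_arm(
  motion=[-0.03,0.1,0,-0.024,-0.03,0.1,0,-0.024,-0.03,0.1,0,-0.024,-0.03,0.1,0,-0.024,-0.035,0.1,0,-0.024,-0.04,0.1,0,-0.024],
)

```text
clock: 13.1
eef_pos: [0.5713, 0.0321, 0.0619]
tool_rot: [-3.133, 0.01, 0.81]
force: [-0.5, -0.9, 0.6]
grip_width: 0.181
```

```bash
python3 st.py -25 46.5 6 0 1.2
```

```text
13.1 [0.5713 0.0321 0.0619] [-3.1334  0.0101  0.8101] F [-0.5 -0.9  0.6] Fh [-0.3 -1. ] M [-0.    0.03 -0.  ] w 0.181
{'o': array([-36.1,  15.2]), 'phi': -32.19, 'arc_err': array([0.12, 1.16]), 'tip': array([29.7, 16.9]), 'foot': 46.5}
[[-0.024   0.083  -0.001  -0.0209]
 [-0.026   0.083  -0.001  -0.0209]
 [-0.028   0.082  -0.001  -0.0209]
 [-0.03    0.081  -0.001  -0.0209]
 [-0.031   0.081  -0.001  -0.0209]
 [-0.033   0.08   -0.001  -0.0209]]
tilt mrad [17.3  9.5]
```

Emit:
step_arm(
  motion=[-0.025,0.08,0,-0.021,-0.025,0.08,0,-0.021,-0.03,0.08,0,-0.021,-0.03,0.08,0,-0.021,-0.03,0.08,0,-0.021,-0.03,0.08,0,-0.021],
)

```text
clock: 13.7
eef_pos: [0.5741, 0.0273, 0.0618]
tool_rot: [-3.132, 0.009, 0.947]
force: [-0.8, 0.6, -0.8]
grip_width: 0.183
```

```bash
python3 st.py -17 46.5 6 0 1.2; python3 snap.py side l >/dev/null; python3 snap.py top l >/dev/null; python3 ov.py top_l.npz pics/ov_l.png 190,170,250,230 10;python3 ov.py side_l.npz pics/ovs_l.png 200,250,320,340 6
```

```text
13.7 [0.5741 0.0273 0.0618] [-3.1321  0.009   0.9474] F [-0.8  0.6 -0.8] Fh [-0.9  0.4] M [-0.02 -0.02 -0.  ] w 0.183
{'o': array([-32.5,  10.9]), 'phi': -24.32, 'arc_err': array([-0.12,  1.21]), 'tip': array([32.5, 21.6]), 'foot': 46.4}
[[-0.024   0.089  -0.002  -0.0213]
 [-0.026   0.088  -0.002  -0.0213]
 [-0.027   0.088  -0.002  -0.0213]
 [-0.029   0.087  -0.002  -0.0213]
 [-0.031   0.086  -0.002  -0.0213]
 [-0.033   0.086  -0.002  -0.0213]]
tilt mrad [16.2 10.1]
[0.57317162 0.02765296 0.04643311] [ 0.81252543 -0.58288185 -0.0071535 ] [0.01613567 0.0102224  0.99981755] [0.63901506 0.02539768 0.04839409]
[0.5730685  0.0278239  0.04642584] [ 0.81186307 -0.58380254 -0.00727654] [0.01621096 0.01008194 0.99981776] [0.63890947 0.02549367 0.04838235]
```

View pics/ov_l.png

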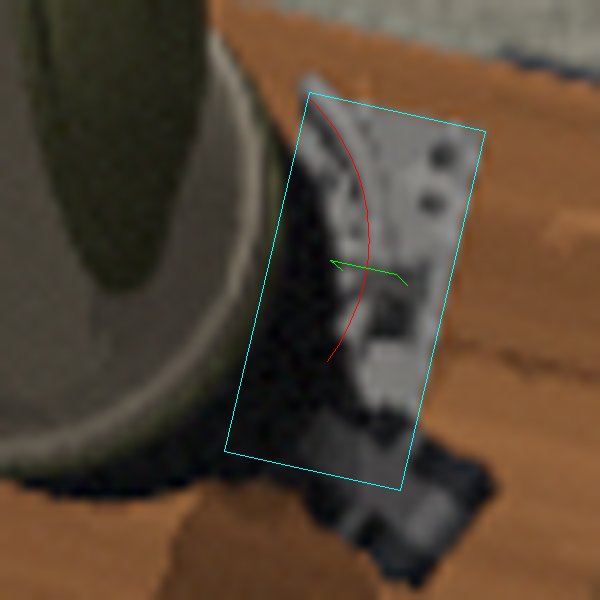

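View pics/ovs_l.png

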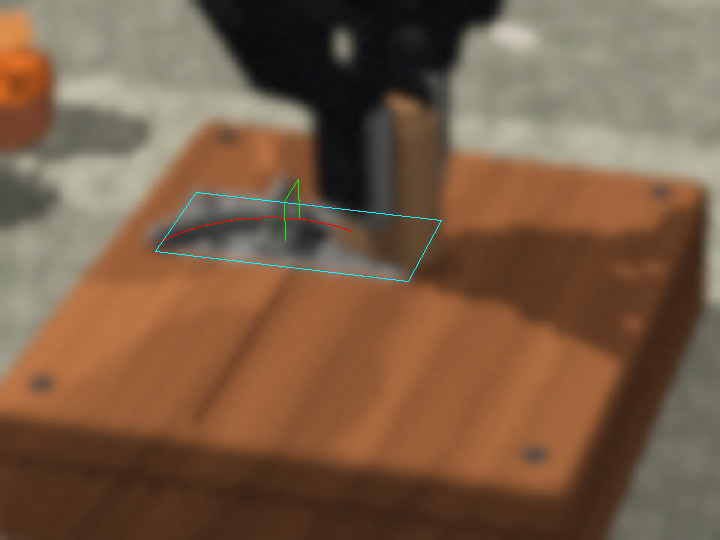

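Emit:
step_arm(
  motion=[-0.025,0.09,0,-0.021,-0.025,0.09,0,-0.021,-0.03,0.09,0,-0.021,-0.03,0.09,0,-0.021,-0.03,0.08,0,-0.021,-0.03,0.08,0,-0.021],
)

```text
clock: 14.4
eef_pos: [0.5778, 0.0227, 0.0618]
tool_rot: [-3.131, 0.008, 1.083]
force: [0.5, -0.5, -0.6]
grip_width: 0.176
```

```bash
python3 st.py -10 46.2 6 0 1.0
```

```text
14.4 [0.5778 0.0227 0.0618] [-3.131   0.0076  1.0828] F [ 0.5 -0.5 -0.6] Fh [ 0.6 -0.4] M [ 0.03 -0.06  0.06] w 0.176
{'o': array([-28. ,   7.1]), 'phi': -16.56, 'arc_err': array([0.02, 1.18]), 'tip': array([35. , 26.4]), 'foot': 46.4}
[[-0.025   0.078   0.002  -0.0191]
 [-0.027   0.078   0.002  -0.0191]
 [-0.028   0.077   0.002  -0.0191]
 [-0.03    0.077   0.002  -0.0191]
 [-0.031   0.076   0.002  -0.0191]
 [-0.033   0.075   0.002  -0.0191]]
tilt mrad [15.1 10.5]
```

Emit:
step_arm(
  motion=[-0.025,0.08,0,-0.019,-0.03,0.08,0,-0.019,-0.03,0.08,0,-0.019,-0.03,0.08,0,-0.019,-0.03,0.07,0,-0.019],
)

```text
clock: 14.9
eef_pos: [0.5809, 0.0195, 0.0617]
tool_rot: [-3.13, 0.006, 1.186]
force: [-0.3, 0.7, -0.2]
grip_width: 0.181
```

```bash
python3 st.py -4 45.8 6 0 1.0
```

```text
14.9 [0.5809 0.0195 0.0617] [-3.1302  0.0065  1.1865] F [-0.3  0.7 -0.2] Fh [-0.5  0.7] M [-0.    0.01  0.04] w 0.181
{'o': array([-24.3,   4.4]), 'phi': -10.62, 'arc_err': array([0.05, 0.97]), 'tip': array([36.3, 30.1]), 'foot': 46.3}
[[-0.022   0.078   0.008  -0.0193]
 [-0.023   0.077   0.008  -0.0193]
 [-0.025   0.077   0.008  -0.0193]
 [-0.026   0.076   0.008  -0.0193]
 [-0.028   0.076   0.008  -0.0193]
 [-0.029   0.075   0.008  -0.0193]]
tilt mrad [14.2 10.6]
```

Emit:
step_arm(
  motion=[-0.02,0.08,0.01,-0.019,-0.02,0.08,0.01,-0.019,-0.025,0.08,0.01,-0.019,-0.03,0.08,0,-0.019],
)

```text
clock: 15.3
eef_pos: [0.5838, 0.0172, 0.0613]
tool_rot: [-3.13, 0.006, 1.269]
force: [-0.1, 0.1, -0.0]
grip_width: 0.186
```

```bash
python3 st.py 0 45.4 6 0.5 1.0
```

```text
15.3 [0.5838 0.0172 0.0613] [-3.1298  0.0056  1.2694] F [-0.1  0.1 -0. ] Fh [-0.1  0.1] M [ 0.01 -0.02  0.01] w 0.186
{'o': array([-21. ,   2.7]), 'phi': -5.87, 'arc_err': array([0.23, 0.99]), 'tip': array([37.3, 33.4]), 'foot': 45.9}
[[-0.021   0.057   0.009  -0.0171]
 [-0.022   0.057   0.009  -0.0171]
 [-0.023   0.057   0.009  -0.0171]
 [-0.024   0.056   0.009  -0.0171]
 [-0.025   0.056   0.009  -0.0171]
 [-0.026   0.055   0.009  -0.0171]]
tilt mrad [13.4 10.8]
```

Emit:
step_arm(
  motion=[-0.02,0.05,0,-0.018,-0.02,0.05,0,-0.018,-0.02,0.05,0,-0.018,-0.02,0.05,0,-0.018],
)

```text
clock: 15.7
eef_pos: [0.5857, 0.0157, 0.0613]
tool_rot: [-3.129, 0.005, 1.348]
force: [0.7, 0.1, -0.5]
grip_width: 0.183
```

```bash
python3 st.py 0 45.4 4 0.5 1.0;  python3 snap.py side m >/dev/null; python3 snap.py top m >/dev/null; python3 ov.py top_m.npz pics/ov_m.png 190,170,250,230 10;python3 ov.py side_m.npz pics/ovs_m.png 200,250,320,340 6
```

```text
15.7 [0.5857 0.0157 0.0613] [-3.1293  0.0047  1.3479] F [ 0.7  0.1 -0.5] Fh [0.6 0.2] M [ 0.02 -0.03  0.03] w 0.183
{'o': array([-18.8,   1.5]), 'phi': -1.37, 'arc_err': array([-0.69,  1.15]), 'tip': array([36.8, 36.6]), 'foot': 45.9}
[[-0.012  0.029  0.013 -0.006]
 [-0.012  0.029  0.013 -0.006]
 [-0.012  0.029  0.013 -0.006]
 [-0.012  0.029  0.013 -0.006]]
tilt mrad [12.8 10.8]
[0.58468029 0.01580673 0.04594252] [ 0.97540214 -0.22020923 -0.00992754] [0.01263228 0.01087783 0.99986104] [0.6462028  0.03937371 0.04790926]
[0.58455208 0.01590265 0.04593292] [ 0.9751908  -0.2211376  -0.01005271] [0.01276412 0.01083556 0.99985982] [0.64609725 0.03941097 0.0478929 ]
```

View pics/ov_m.png

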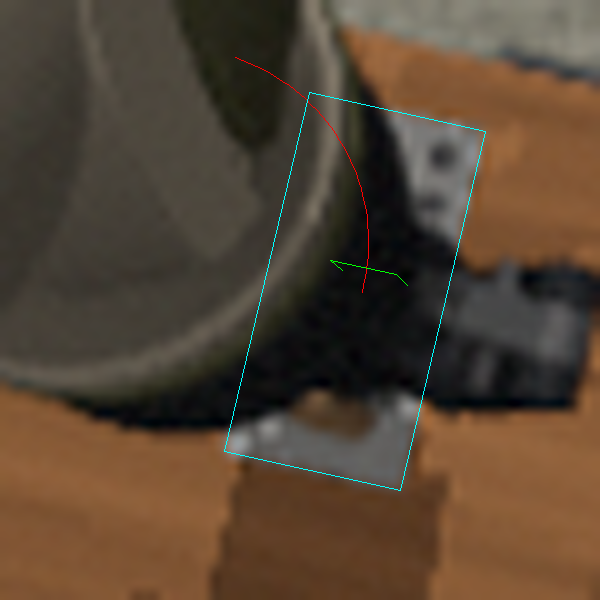

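View pics/ovs_m.png

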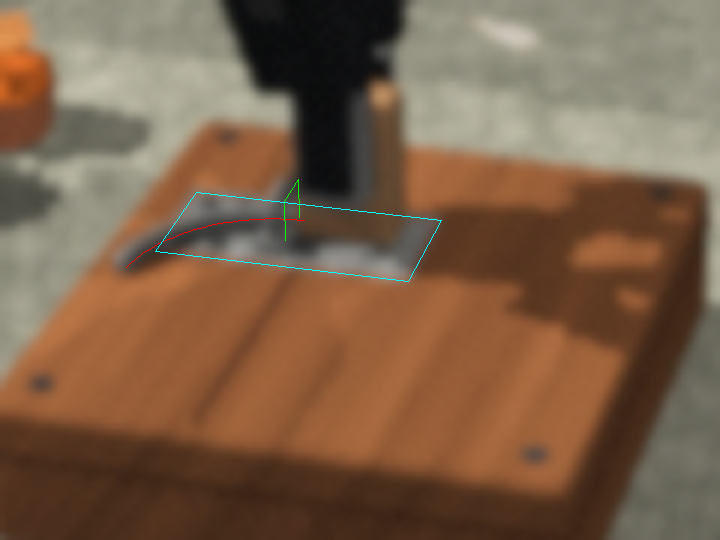

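Emit:
step_arm(
  motion=[-0.01,0,0.03,-0.01,0,0,0.03,-0.01,0,0,0.02,0],
)

```text
clock: 16.1
eef_pos: [0.5859, 0.0153, 0.0608]
tool_rot: [-3.13, 0.004, 1.368]
force: [-0.8, -1.1, 2.7]
grip_width: 0.184
```

```bash
python3 st.py 0 45.4 4 0.5 1.0
```

```text
16.1 [0.5859 0.0153 0.0608] [-3.1299  0.0045  1.3681] F [-0.8 -1.1  2.7] Fh [-0.5 -1.2] M [ 0.02  0.09 -0.02] w 0.184
{'o': array([-18.5,   1.1]), 'phi': -0.21, 'arc_err': array([-1.2 ,  1.06]), 'tip': array([36.4, 37.4]), 'foot': 45.4}
[[-0.003   0.021   0.     -0.0009]
 [-0.003   0.021   0.     -0.0009]
 [-0.003   0.021   0.     -0.0009]
 [-0.003   0.021   0.     -0.0009]]
tilt mrad [11.9 11. ]
```

Emit:
step_arm(
  motion=[0,0.05,0,0,0,0.05,0,0],
)

```text
clock: 16.3
eef_pos: [0.5866, 0.0152, 0.0609]
tool_rot: [-3.129, 0.005, 1.368]
force: [-0.8, -1.3, 0.5]
grip_width: 0.181
```

```bash
python3 st.py
```

```text
16.3 [0.5866 0.0152 0.0609] [-3.1294  0.0045  1.3683] F [-0.8 -1.3  0.5] Fh [-0.5 -1.4] M [-0.02  0.09  0.01] w 0.181
{'o': array([-17.9,   1.1]), 'phi': -0.2, 'arc_err': array([-0.55,  1.11]), 'tip': array([37. , 37.4]), 'foot': 45.5}
tilt mrad [12.5 10.9]
```

Emit:
step_arm(
  motion=[0,0.05,0,0,0,0.05,0,0],
)

```text
clock: 16.5
eef_pos: [0.5874, 0.0151, 0.0609]
tool_rot: [-3.129, 0.005, 1.369]
force: [-1.8, -0.4, 2.0]
grip_width: 0.176
```

```bash
python3 st.py
```

```text
16.5 [0.5874 0.0151 0.0609] [-3.129   0.0046  1.3685] F [-1.8 -0.4  2. ] Fh [-1.7 -0.7] M [ 0.05  0.14 -0.01] w 0.176
{'o': array([-17.1,   1.2]), 'phi': -0.19, 'arc_err': array([0.23, 1.21]), 'tip': array([37.8, 37.5]), 'foot': 45.5}
tilt mrad [12.9 10.9]
```

Emit:
step_arm(
  motion=[0,0.05,0,0,0,0.05,0,0],
)

```text
clock: 16.7
eef_pos: [0.5884, 0.015, 0.0609]
tool_rot: [-3.129, 0.005, 1.369]
force: [-2.0, 0.1, 1.5]
grip_width: 0.178
```

```bash
python3 st.py
```

```text
16.7 [0.5884 0.015  0.0609] [-3.1288  0.0046  1.3685] F [-2.   0.1  1.5] Fh [-2.  -0.3] M [-0.04  0.15  0.05] w 0.178
{'o': array([-16.1,   1.2]), 'phi': -0.19, 'arc_err': array([1.21, 1.26]), 'tip': array([38.8, 37.6]), 'foot': 45.5}
tilt mrad [13.1 10.9]
```

Emit:
step_arm(
  motion=[0,0.04,0,0,0,0.04,0,0],
)

```text
clock: 16.9
eef_pos: [0.5887, 0.0149, 0.0609]
tool_rot: [-3.128, 0.005, 1.369]
force: [-3.1, 0.7, 4.4]
grip_width: 0.181
```

```bash
python3 st.py
```

```text
16.9 [0.5887 0.0149 0.0609] [-3.1278  0.0048  1.3686] F [-3.1  0.7  4.4] Fh [-3.2  0.1] M [0.17 0.55 0.07] w 0.181
{'o': array([-15.8,   1.2]), 'phi': -0.18, 'arc_err': array([1.57, 1.24]), 'tip': array([39.2, 37.5]), 'foot': 45.5}
tilt mrad [14.  10.9]
```

Emit:
step_arm(
  motion=[0,0.05,0,0,0,0.05,0,0],
)

```text
clock: 17.1
eef_pos: [0.5887, 0.0149, 0.0609]
tool_rot: [-3.126, 0.005, 1.369]
force: [-4.6, 0.6, 4.7]
grip_width: 0.182
```

```bash
python3 st.py
```

```text
17.1 [0.5887 0.0149 0.0609] [-3.1261  0.0052  1.3689] F [-4.6  0.6  4.7] Fh [-4.6 -0.3] M [0.27 0.64 0.03] w 0.182
{'o': array([-15.7,   1.2]), 'phi': -0.17, 'arc_err': array([1.59, 1.24]), 'tip': array([39.2, 37.6]), 'foot': 45.5}
tilt mrad [15.8 10.9]
```

Emit:
step_arm(
  motion=[0,0.07,0,0,0,0.07,0,0],
)

```text
clock: 17.3
eef_pos: [0.5887, 0.0149, 0.061]
tool_rot: [-3.124, 0.006, 1.369]
force: [-5.1, 0.9, 5.4]
grip_width: 0.182
```

```bash
python3 st.py
```

```text
17.3 [0.5887 0.0149 0.061 ] [-3.1237  0.0056  1.3693] F [-5.1  0.9  5.4] Fh [-5.2 -0.1] M [0.24 0.82 0.03] w 0.182
{'o': array([-15.7,   1.2]), 'phi': -0.15, 'arc_err': array([1.57, 1.23]), 'tip': array([39.2, 37.6]), 'foot': 45.6}
tilt mrad [18.3 10.9]
```

Emit:
step_arm(
  motion=[0,0.1,-0.02,0,0,0.1,-0.02,0],
)

```text
clock: 17.5
eef_pos: [0.5888, 0.0148, 0.0612]
tool_rot: [-3.12, 0.006, 1.37]
force: [-5.0, 0.9, 4.5]
grip_width: 0.178
```

```bash
python3 st.py
```

```text
17.5 [0.5888 0.0148 0.0612] [-3.1202  0.0062  1.3698] F [-5.   0.9  4.5] Fh [-5.1 -0.1] M [0.35 0.84 0.02] w 0.178
{'o': array([-15.7,   1.2]), 'phi': -0.12, 'arc_err': array([1.61, 1.2 ]), 'tip': array([39.2, 37.6]), 'foot': 45.8}
tilt mrad [21.8 10.8]
```

Emit:
step_arm(
  motion=[0,0.14,0,0,0,0.15,0,0,0,0.15,0,0],
)

```text
clock: 17.8
eef_pos: [0.5888, 0.0147, 0.0613]
tool_rot: [-3.113, 0.008, 1.37]
force: [-7.3, 1.6, 8.4]
grip_width: 0.181
```

```bash
python3 st.py
```

```text
17.8 [0.5888 0.0147 0.0613] [-3.1125  0.0076  1.3704] F [-7.3  1.6  8.4] Fh [-7.5  0.2] M [ 0.47  1.17 -0.05] w 0.181
{'o': array([-15.6,   1.1]), 'phi': -0.08, 'arc_err': array([1.65, 1.11]), 'tip': array([39.2, 37.5]), 'foot': 45.9}
tilt mrad [29.6 10.6]
```

Emit:
step_arm(
  motion=[0,0.15,-0.01,0,0,0.15,-0.01,0,0,0.15,-0.01,0,0,0.15,-0.01,0,0,0.15,-0.01,0],
)

```text
clock: 18.3
eef_pos: [0.5889, 0.0146, 0.0619]
tool_rot: [-3.1, 0.01, 1.371]
force: [-7.9, 0.5, 6.9]
grip_width: 0.18
```

```bash
python3 st.py
```

```text
18.3 [0.5889 0.0146 0.0619] [-3.0998  0.0096  1.3706] F [-7.9  0.5  6.9] Fh [-7.8 -1. ] M [ 0.46  1.07 -0.11] w 0.18
{'o': array([-15.5,   1. ]), 'phi': -0.07, 'arc_err': array([1.76, 1.06]), 'tip': array([39.4, 37.4]), 'foot': 46.5}
tilt mrad [42.4 10. ]
```

```bash
python3 snap.py side n >/dev/null; python3 - <<'E'
from h import *
s=load("side_n.npz");crop(s,210,250,310,325,8,"pics/sn.png")
E
python3 st.py
```

```text
18.35 [0.5889 0.0147 0.0619] [-3.0996  0.0096  1.3707] F [-7.   2.   7.6] Fh [-7.3  0.6] M [ 0.52  1.1  -0.11] w 0.177
{'o': array([-15.5,   1. ]), 'phi': -0.07, 'arc_err': array([1.73, 1.08]), 'tip': array([39.3, 37.5]), 'foot': 46.5}
tilt mrad [42.6 10. ]
```

View pics/sn.png

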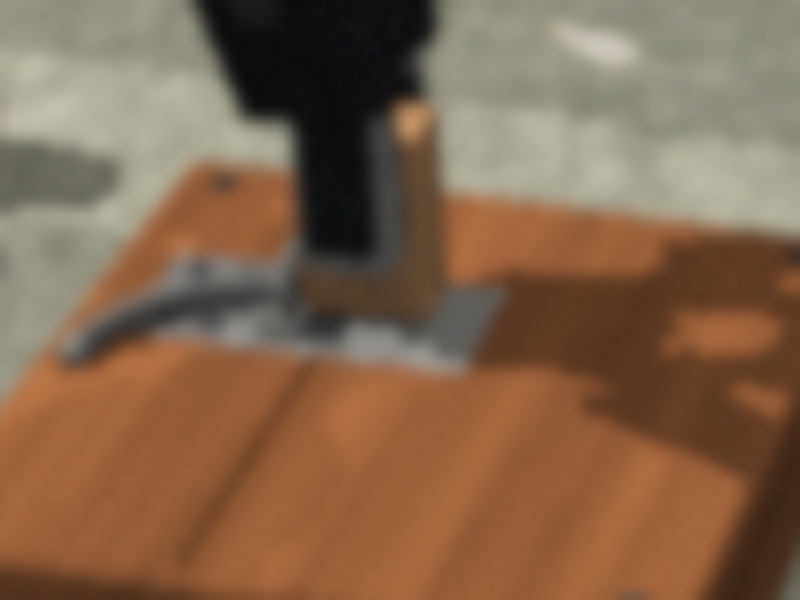

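Emit:
step_arm(
  motion=[0,0,0,0,0,0,0,0],
)

```text
clock: 18.55
eef_pos: [0.5888, 0.0148, 0.0621]
tool_rot: [-3.1, 0.009, 1.37]
force: [-3.0, -0.2, 3.6]
grip_width: 0.178
```

Emit:
step_arm(
  motion=[0,0,0,0,0,0,0,0,0,0,0,0,0,0,0,0],
  fingers=0.4,
)

```text
clock: 18.95
eef_pos: [0.5904, 0.0146, 0.0617]
tool_rot: [-3.102, 0.009, 1.37]
force: [0.3, -0.2, 0.2]
grip_width: 0.4
```

```bash
python3 st.py; python3 snap.py side o >/dev/null; python3 - <<'E'
from h import *
s=load("side_o.npz");crop(s,210,250,310,325,8,"pics/so.png")
E
```

```text
18.95 [0.5904 0.0146 0.0617] [-3.102   0.0088  1.37  ] F [ 0.3 -0.2  0.2] Fh [ 0.3 -0.1] M [-0.04 -0.   -0.04] w 0.4
{'o': array([-14. ,   1.2]), 'phi': -0.1, 'arc_err': array([3.24, 1.28]), 'tip': array([40.8, 37.6]), 'foot': 46.3}
tilt mrad [40.1  9.7]
```

View pics/so.png

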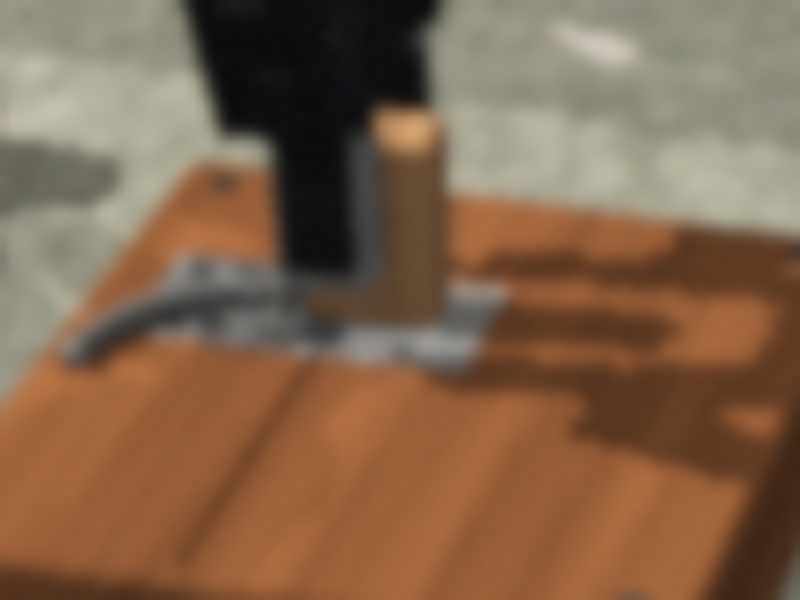

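Emit:
step_arm(
  motion=[0,-0.1,0.25,0,0,-0.1,0.25,0,0,0,0,0],
)

```text
clock: 19.3
eef_pos: [0.5881, 0.015, 0.0562]
tool_rot: [-3.102, 0.009, 1.37]
force: [0.7, -0.8, 0.2]
grip_width: 0.399
```

Emit:
step_arm(
  motion=[0,0,0,0,0,0,0,0,0,0,0,0,0,0,0,0,0,0,0,0],
  fingers=0,
  newtons=40,
)

```text
clock: 19.8
eef_pos: [0.588, 0.015, 0.0562]
tool_rot: [-3.102, 0.009, 1.37]
force: [-0.9, -1.0, 0.2]
grip_width: 0.18
```

```bash
python3 st.py
```

```text
19.8 [0.588  0.015  0.0562] [-3.1019  0.0089  1.3702] F [-0.9 -1.   0.2] Fh [-0.7 -1.1] M [ 0.   -0.06 -0.03] w 0.18
{'o': array([-16.4,   1.2]), 'phi': -0.1, 'arc_err': array([0.82, 1.24]), 'tip': array([38.4, 37.6]), 'foot': 40.8}
tilt mrad [40.3  9.8]
```

Regripped flat with hardly any load; now I'll push again.

Emit:
step_arm(
  motion=[0,0.05,0,0,0,0.08,0,0,0,0.1,0,0],
)

```text
clock: 20.1
eef_pos: [0.5887, 0.0148, 0.0562]
tool_rot: [-3.099, 0.009, 1.371]
force: [-6.3, 0.6, 7.1]
grip_width: 0.18
```

```bash
python3 st.py
```

```text
20.1 [0.5887 0.0148 0.0562] [-3.0988  0.0095  1.3705] F [-6.3  0.6  7.1] Fh [-6.3 -0.6] M [ 0.38  1.03 -0.02] w 0.18
{'o': array([-15.8,   1.2]), 'phi': -0.07, 'arc_err': array([1.48, 1.2 ]), 'tip': array([39.1, 37.6]), 'foot': 40.8}
tilt mrad [43.4  9.7]
```

Emit:
step_arm(
  motion=[0,0.14,-0.02,0,0,0.14,-0.02,0],
)

```text
clock: 20.3
eef_pos: [0.5887, 0.0148, 0.0564]
tool_rot: [-3.094, 0.01, 1.371]
force: [-6.1, 0.8, 3.4]
grip_width: 0.18
```

Emit:
step_arm(
  motion=[0,0.14,-0.01,0,0,0.14,-0.01,0,0,0.14,-0.01,0],
)

```text
clock: 20.6
eef_pos: [0.5887, 0.0147, 0.0567]
tool_rot: [-3.086, 0.012, 1.372]
force: [-6.6, 0.2, 6.3]
grip_width: 0.183
```

Emit:
step_arm(
  motion=[0,0.14,-0.01,0,0,0.14,-0.01,0,0,0.14,-0.01,0],
)

```text
clock: 20.9
eef_pos: [0.5887, 0.0148, 0.0571]
tool_rot: [-3.079, 0.013, 1.372]
force: [-6.3, 1.7, 5.6]
grip_width: 0.179
```

```bash
python3 st.py
```

```text
20.9 [0.5887 0.0148 0.0571] [-3.0789  0.0127  1.3723] F [-6.3  1.7  5.6] Fh [-6.5  0.4] M [ 0.54  0.85 -0.04] w 0.179
{'o': array([-15.7,   1.1]), 'phi': 0.03, 'arc_err': array([1.47, 1.17]), 'tip': array([39.1, 37.6]), 'foot': 41.7}
tilt mrad [63.5  9. ]
```

Emit:
step_arm(
  motion=[0,0,0,0,0,0,0,0],
)

```text
clock: 21.1
eef_pos: [0.5887, 0.0148, 0.0574]
tool_rot: [-3.079, 0.012, 1.372]
force: [-1.0, 0.3, 1.1]
grip_width: 0.184
```

Emit:
step_arm(
  motion=[0,0,0,0,0,0,0,0,0,0,0,0,0,0,0,0],
  fingers=0.5,
)

```text
clock: 21.5
eef_pos: [0.59, 0.0145, 0.0572]
tool_rot: [-3.081, 0.012, 1.372]
force: [1.1, 0.8, -0.9]
grip_width: 0.497
```

Emit:
step_arm(
  motion=[0,0,-0.5,0,0,0,-1,0,0,0,-1.5,0,0,0,-2,0,0,0,-2,0,0,0,-2,0,0,0,-2,0,0,0,0,0],
)

```text
clock: 22.3
eef_pos: [0.5976, 0.0145, 0.1758]
tool_rot: [-3.083, 0.012, 1.372]
force: [0.8, 0.6, 0.1]
grip_width: 0.497
```

```bash
python3 st.py; python3 snap.py wrist p >/dev/null; python3 snap.py side p>/dev/null;python3 - <<'E'
from h import *
s=load("side_p.npz");crop(s,210,250,310,325,8,"pics/sp.png")
E
```

```text
22.3 [0.5976 0.0145 0.1758] [-3.0827  0.0117  1.3719] F [0.8 0.6 0.1] Fh [0.7 0.8] M [-0.01 -0.09 -0.02] w 0.497
{'o': array([-6.9,  2.6]), 'phi': 0.0, 'arc_err': array([10.27,  2.64]), 'tip': array([47.9, 39.1]), 'foot': 160.4}
tilt mrad [59.6  8.8]
```

View pics/sp.png

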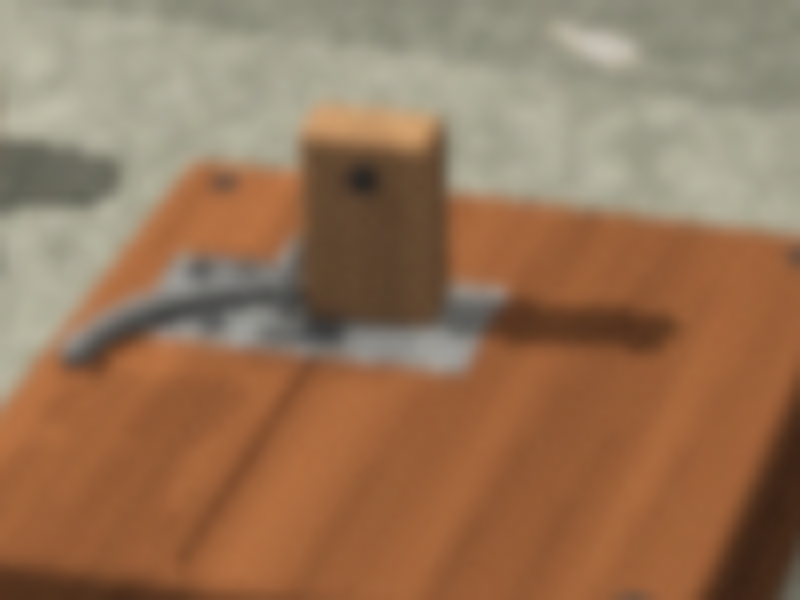

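View pics/wrist_p.png

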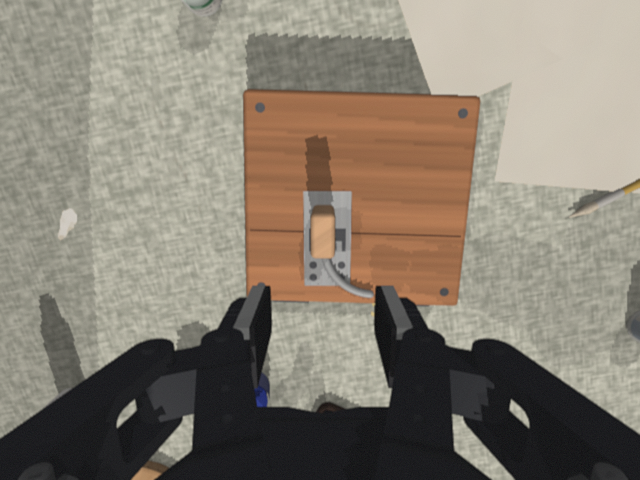

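```bash
python3 - <<'E'
from h import *
s=load("wrist_p.npz")
P=[];Cr=[]
for v in range(190,290):
  for u in range(295,375):
    p=dep(s,u,v)
    if .086<p[2]<.096: P.append(p)
    if .0545<p[2]<.063 and v>225: Cr.append([*p,u,v])
P=np.array(P);Cr=np.array(Cr);print("topz",P[:,2].mean(),"spread fit")
A=np.c_[P[:,:2]-P[:,:2].mean(0),np.ones(len(P))];print("top tilt",np.linalg.lstsq(A,P[:,2],rcond=None)[0])
r=cv2.minAreaRect(P[:,:2].astype(np.float32)*1000);print(r)
hs=dict(c=np.array([.6003,.0147]))
g=np.array(r[0])/1000; print("grip rel hasp(wrist a calib)",rot2(HY).T@(g-hs["c"])*1000,"expected staple x 4.07 -> home origin x", 4.07-17.2)
print(len(Cr),(Cr[:,:2].mean(0)-g)@rot2(HY)*1000 if len(Cr) else 0)
crop(s,295,185,385,310,6,"pics/wp.png")
s=load("side_p.npz");z=[]
for v in range(275,300,1): print(v,[int(round(1000*((rot2(HY).T@(dep(s,u,v)[:2]-ST))[0]))) if dep(s,u,v)[2]>.052 else None for u in range(240,262)])
E
```

```text
topz 0.09042521131268741 spread fit
top tilt [0.01877209 0.01052971 0.09042521]
((586.2596435546875, 14.163572311401367), (15.526086807250977, 29.237476348876953), 78.8783187866211)
grip rel hasp(wrist a calib) [-13.65732783  -3.30102411] expected staple x 4.07 -> home origin x -13.129999999999999
6 [17.87627724  9.31691052]
275 [None, None, None, None, None, None, None, -2, -3, -5, -7, -8, -9, -12, -14, -16, -17, -19, -21, -23, -23, -26]
276 [None, None, None, None, None, None, None, 0, -3, -6, -6, -8, -11, -12, -14, -16, -17, -19, -20, -23, -24, -26]
277 [None, None, None, None, None, None, None, -1, -251, -5, -7, -8, -11, -12, -14, -15, -17, -18, -20, -22, -24, -26]
278 [None, None, None, None, None, None, None, -1, -3, -6, -7, -8, -10, -12, -14, -16, -17, -19, -20, -22, -23, -26]
279 [None, None, None, None, None, None, None, 0, -3, -4, -7, -9, -10, -12, -13, -15, -17, -19, -20, -23, -24, -26]
280 [None, None, None, None, None, None, 2, 0, -3, -5, -6, -8, -10, -12, -13, -16, -17, -20, -21, -22, -24, -26]
281 [None, None, None, None, None, 4, 2, 0, -3, -5, -7, -7, -10, -11, -13, -
[... 1640 characters left out ...]
ne, None, None]
295 [None, None, None, None, None, None, None, None, None, None, None, None, None, None, None, None, None, None, None, None, None, None]
296 [None, None, None, None, None, None, None, None, None, None, None, None, None, None, None, None, None, None, None, None, None, None]
297 [None, None, None, None, None, None, None, None, None, None, None, None, None, None, None, None, None, None, None, None, None, None]
298 [None, None, None, None, None, None, None, None, None, None, None, None, None, None, None, None, None, None, None, None, None, None]
299 [None, None, None, None, None, None, None, None, None, None, None, None, None, None, None, None, None, None, None, None, None, None]
```

View pics/wp.png

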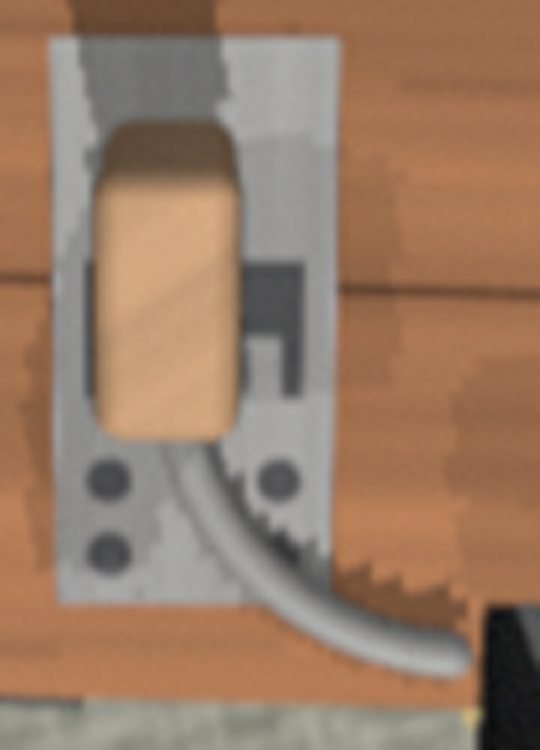

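```bash
python3 snap.py top z >/dev/null; python3 - <<'E'
from h import *
a=load("top0.npz");b=load("top_z.npz")
for n,(u,v,r) in dict(jar=(252,300,14),rubber=(208,307,12),tape=(437,188,30)).items():
    print(n,np.abs(a["p"][v-r:v+r,u-r:u+r].astype(int)-b["p"][v-r:v+r,u-r:u+r]).mean(), np.median(np.abs(a["d"][v-r:v+r,u-r:u+r]-b["d"][v-r:v+r,u-r:u+r])))
from rig import manip
print(manip.sign_off())
E
```

```text
jar 23.956632653061224 0.0015591383
rubber 15.955439814814815 0.0016513765
tape 9.832222222222223 0.0015825033
the job is handed in; nothing more can be done
None
```

The pin is through the staple and home, standing flat on the lid. I handed the job in at about 22.4 s, with the open gripper about 13 cm above the lid and touching nothing.

**What I did**
- **Threading:** I gripped the pin by its wooden grip and lined it up with the staple using the top camera's depth. I then fed the wire round its arc, with one light side contact of about 2 N on the way, which I corrected.
- **First push:** I pushed until the grip stopped on the staple. The wrist force along the pin was about 7.5 N for roughly half a second. The pin had leaned about 2.4° forward by then, so I let go to let it stand flat.
- **Second push:** I gripped it again and pushed at about 6–6.5 N for 0.8 s, then released and lifted clear. The tool crept another 1.3° forward during this push.

**Last checks**
- **Position:** The grip's yaw is −11.1° against −11.4° for the hasp. It sits about 0.5 mm short of my camera estimate of home, which is within measuring error.
- **Flatness:** The grip's top measures level to about 1°, and the side view shows it upright with no visible gap to the staple.
- **Force on the staple:** I could not read this directly. After allowing for the foot rubbing on the lid, I estimate about 4–6 N. The highest wrist reading along the pin was about 8 N, far below 20 N.
- **Jar, tape and eraser:** I never went near them, and depth around each was unchanged to within noise. The picture colours there did change (average 10–24 grey levels). I put that down to the arm's shadow and did not check it further.

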